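# Reload the three-lane label dispenser

### The arm

A 7-joint arm with a two-finger parallel gripper is mounted at the origin on a cart in front of the work surface, level with it; the furniture and walls round the work are solid. World frame = base frame: x ahead of the robot, y to its left, z up, the work surface at z = 0. Lengths are in m, angles in rad, forces in N, time in s.
With the tool pointing down it reaches from about 0.4 to 0.85 m from the base axis. Payload 10.4 kg.
Tool frame: the origin (TCP) lies between the finger pads; the fingertips stand 11 mm ahead of it and the grasp point (between the pads) lies 8 mm behind it (r.tcp_to_tips is the distance from the TCP to the fingertips, in m); z points along the fingers, y is the line along which they close (so a half turn about z gives the same grasp; the last joint's range is limited). The gripper opens to 87 mm and grips with 3 to 60 N. Pads are 19 mm wide; open, the fingers measure 117 mm over their backs; the gripper's body (75 mm by 190 mm) begins 51 mm behind the grasp point.
Start: joints at [1.206, 0.332, -0.065, 1.46, 0.022, 1.35, -0.088], TCP at [0.21, -0.589, 0.234] pointing down, gripper open.
Joint ranges: [-2.6, 2.6], [-0.5, 2.12], [-1.47, 1.34], [0.16, 2.42], [-1.27, 4.41], [0.06, 2.06], [-2.6, 2.6]. Speed limits (rad/s): [2.22, 2.22, 2.79, 2.79, 3.14, 3.14, 3.14].

### API

Orientations are given as a unit quaternion [x, y, z, w].
In Python, from bench import r gives the robot as it stands. The module is installed in compiled form; this text tells all that it offers.
- The arm moves only by the shell command python3 -m crank 'ROWS' [FORCE]. ROWS is JSON, a list of rows, each an object of numbers: "claw": the closure, from -1 (fully open) to 1 (shut); "dx", "dy", "dz": the shift along the tool's x, y, z each as a share of 3 cm, from -1 to 1; "ax", "ay", "az": the turn, a rotation vector about the tool's x, y, z each as a share of 6 degrees, from -1 to 1. A call has 1 to 8 rows; each row shifts and turns the commanded pose from where the row before left it, along the tool's axes as they then stand; what a row does not reach is not made up. A row lasts 1/12 s, in which the tool goes at most 41.7 mm and 7.16 degrees, less where a joint would pass 70% of its speed; a pose out of reach is approached as far as the arm can. A call with a number of a shift or a turn outside -1 to 1 is refused whole. A call with a gripper value outside its range is refused whole. The fingers move at their own pace and stop on an object; FORCE is the grip in N (left out, the last holds). Time passes only in rows, so rows that do not move let the fingers close. It gives the time, the measured TCP pose, the force, the opening and the grip force at its end, in the units of the state.
- r.read_state(): the state, without advancing time (a new reading comes with each control period).
- r.camera(name): name is "scene" or "top"; returns a dict with "color" (420x560x3 uint8, red, green, blue), "mtx" (3x3 intrinsics, pixels), "R" (3x3) and "t" (3): a world point X has camera coordinates R X + t. Camera axes: x right, y down, z forward; pixel columns grow to the right and rows downward; lengths in m; the calibration is good to about 2 mm. A picture is of the moment at which its call begins. There is no depth.
- r.close_job(): hands the job in; it is judged then, once.
The state is a dict: "time": time; "joint_positions": joint angles; "joint_vel": joint speeds; "joint_torque": joint torques, N m; "ee_pos": TCP position; "eef_rot": TCP orientation; "ft_force": force on the tool from outside, world axes, zero at the start; "torque": the same for the moment, N m; "width": finger opening in m; "grip_force": force on a finger pad.
Only numpy, scipy, OpenCV 4.12 (cv2) and the standard library are available. Lean on these libraries where they do the work, as an engineer would, in place of code of your own. Each camera call takes 0.05 s, during which the arm holds its last target. There are 200 camera calls.

### The job

The label dispenser has run out. Press down the tab of its catch so that the lever springs up and the keeper bar opens, take the spent cardboard cores out of its bed and drop them into the small carton, lift every full label roll hanging on the rack up and off its hook, and lay each one fully home in a lane of its own (any lane). Then press the lever back down until the catch holds it, so that the keeper bar stays down over the rolls. Leave the jars, the pen and the tamper where they are.

Things in the scene. Friction and masses are not known exactly. Their poses are not given: they have to be found in the camera images.
- dispenser: three-lane drop-in label dispenser, grey and bare metal, fixed, 232 mm wide (y), 129 deep (x). Origin on the table under the bed's middle; -x = front, +y = left side with the lever. V bed along y: two 30-degree slopes meeting at x = 0, z = 10 mm. Lanes are marked by thin fins, up to 43 mm high, that stand only at x = +-22..45 mm; cheeks at y = +-113 are 32 mm high, 45 at the rear
- lane_1 (a point): where the middle of a full roll lies when fully home in the left lane, 56 mm above the table, on the dispenser's x = 0, y = 68 mm; axes as the dispenser's. The roll lies on its round side, axle line along y. The lane is 46 mm wide between its fins
- lane_2 (a point): where the middle of a full roll lies when fully home in the middle lane, 56 mm above the table, on the dispenser's x = 0, y = 0 mm; axes as the dispenser's. The roll lies on its round side, axle line along y. The lane is 46 mm wide between its fins
- lane_3 (a point): where the middle of a full roll lies when fully home in the right lane, 56 mm above the table, on the dispenser's x = 0, y = -68 mm; axes as the dispenser's. The roll lies on its round side, axle line along y. The lane is 46 mm wide between its fins
- keeper (a joint): lever angle (rad): 0 = up, 0.41 = held down by the catch (start), 0.46 = hard stop. A spring lifts it (3 N at the pad when up, 10 N down). Pressed past 0.42, the sprung catch snaps over its pin (4 N more just before) and holds it. The keeper bar, one piece with it, lies 4 mm over the rolls when down, stands behind the bed, 108 mm high, when up; a roll not home blocks it
- lever_pad (a point): centre of the top face of the black thumb pad (34 x 24 mm) at the front end of the lever, left of the bed, 78 mm above the table with the lever up, 38 mm when latched; it moves on a circle about shaft_end in the dispenser's x-z plane: when latched it is 100 mm in front of and 8 mm above it
- catch_tab (a point): centre of the top of the catch's black release tab (32 x 22 mm, its long side along the dispenser's x), left of the lever's pad, 40 mm above the table; its pivot lies 36 mm behind and 27 mm below. Pressed 3 to 10 mm down (5 to 10 N) it tips the catch forward and lets the lever go; let go, it springs back. The thumb pad's nearer edge is 21 mm to the right of the tab's middle
- shaft_end (a point): point on the axis of the lever's cross shaft (along the dispenser's y), level with the lever pad's middle; 62 mm behind the bed's middle line (dispenser x = 62 mm), 30 mm above the table
- rack: grey roll rack standing on the table, fixed; origin on the table under its rail; three steel wire hooks 88 mm apart stick out along its -x, roughly to the robot. Wire 8 mm thick; each hook has a level saddle 48 mm long, then its tip turns up 7 mm and ends 36 mm out from the saddle's middle. The rail lies 65 mm behind the saddle's middle, its top is 118 mm above the table
- hook_1 (a point): middle of the saddle of hook 1 (wire's centre line), 105 mm above the table; the hook points along this frame's -x
- hook_2 (a point): middle of the saddle of hook 2 (wire's centre line), 105 mm above the table; the hook points along this frame's -x
- hook_3 (a point): middle of the saddle of hook 3 (wire's centre line), 105 mm above the table; the hook points along this frame's -x
- roll_1_mid (a point): middle of a full white label roll, 80 mm in diameter, 38 mm wide, 0.13 to 0.21 kg, with a 28 mm hole along its axle line (this frame's z). It starts hanging on hook 1 by its hole, its middle 10 mm below the wire's, flat faces free. It comes off when lifted 10 to 16 mm, then drawn out over the tip. Absent in some runs
- roll_2_mid (a point): middle of a full white label roll, 80 mm in diameter, 38 mm wide, 0.13 to 0.21 kg, with a 28 mm hole along its axle line (this frame's z). It starts hanging on hook 2 by its hole, its middle 10 mm below the wire's, flat faces free. It comes off when lifted 10 to 16 mm, then drawn out over the tip. Absent in some runs
- roll_3_mid (a point): middle of a full white label roll, 80 mm in diameter, 38 mm wide, 0.13 to 0.21 kg, with a 28 mm hole along its axle line (this frame's z). It starts hanging on hook 3 by its hole, its middle 10 mm below the wire's, flat faces free. It comes off when lifted 10 to 16 mm, then drawn out over the tip. Absent in some runs
- core_1_mid (a point): middle of a spent cardboard core, a tube 36 mm outside, 30 mm inside, 38 mm long along its axle line (this frame's z), 20 g. It starts at the bottom of lane 1, axle line along the dispenser's y, its middle 31 mm above the table. Absent in some runs
- core_2_mid (a point): middle of a spent cardboard core, a tube 36 mm outside, 30 mm inside, 38 mm long along its axle line (this frame's z), 20 g. It starts at the bottom of lane 2, axle line along the dispenser's y, its middle 31 mm above the table. Absent in some runs
- core_3_mid (a point): middle of a spent cardboard core, a tube 36 mm outside, 30 mm inside, 38 mm long along its axle line (this frame's z), 20 g. It starts at the bottom of lane 3, axle line along the dispenser's y, its middle 31 mm above the table. Absent in some runs
- carton: small open cardboard carton for waste, 92 (its x) by 172 (its y) mm, 70 mm high, walls 3 mm, loose, 0.25 kg, standing on the empty front part of the left sheet pan; origin at the centre of its underside
- tamper: bystander: wooden-handled tamper, 42 mm across, 83 mm high; origin at its foot
- small_jar: bystander: small lidded jar, 43 mm across, 44 mm high; origin at its foot
- pen: bystander: marker pen lying flat, 120 mm long, 16 mm high; origin under its middle
- big_jar: bystander: lidded jar, 59 mm across, 66 mm high; origin at its foot

How it is judged:
On the way, in this order (a step that is already met when the one before it is completed fails the run):
1. the catch is released and the lever stands up (value of joint keeper below 0.08 rad), for 0.2 s.
2. every spent core is in the carton and every roll lies home in a lane, the lever still up (x of core_1_mid in the frame of carton between -0.046 and 0.046 m and y of core_1_mid in the frame of carton between -0.086 and 0.086 m and z of core_1_mid in the frame of carton between 0 and 0.066 m and x of core_2_mid in the frame of carton between -0.046 and 0.046 m and y of core_2_mid in the frame of carton between -0.086 and 0.086 m and z of core_2_mid in the frame of carton between 0 and 0.066 m and x of core_3_mid in the frame of carton between -0.046 and 0.046 m and y of core_3_mid in the frame of carton between -0.086 and 0.086 m and z of core_3_mid in the frame of carton between 0 and 0.066 m and ((x of roll_1_mid in the frame of lane_1 between -0.007 and 0.007 m and y of roll_1_mid in the frame of lane_1 between -0.008 and 0.008 m and z of roll_1_mid in the frame of lane_1 between -0.006 and 0.006 m and angle between the z axis of roll_1_mid and the y axis of lane_1, either way round below 0.12 rad) or (x of roll_1_mid in the frame of lane_2 between -0.007 and 0.007 m and y of roll_1_mid in the frame of lane_2 between -0.008 and 0.008 m and z of roll_1_mid in the frame of lane_2 between -0.006 and 0.006 m and angle between the z axis of roll_1_mid and the y axis of lane_2, either way round below 0.12 rad) or (x of roll_1_mid in the frame of lane_3 between -0.007 and 0.007 m and y of roll_1_mid in the frame of lane_3 between -0.008 and 0.008 m and z of roll_1_mid in the frame of lane_3 between -0.006 and 0.006 m and angle between the z axis of roll_1_mid and the y axis of lane_3, either way round below 0.12 rad)) and ((x of roll_2_mid in the frame of lane_1 between -0.007 and 0.007 m and y of roll_2_mid in the frame of lane_1 between -0.008 and 0.008 m and z of roll_2_mid in the frame of lane_1 between -0.006 and 0.006 m and angle between the z axis of roll_2_mid and the y axis of lane_1, either way round below 0.12 rad) or (x of roll_2_mid in the frame of lane_2 between -0.007 and 0.007 m and y of roll_2_mid in the frame of lane_2 between -0.008 and 0.008 m and z of roll_2_mid in the frame of lane_2 between -0.006 and 0.006 m and angle between the z axis of roll_2_mid and the y axis of lane_2, either way round below 0.12 rad) or (x of roll_2_mid in the frame of lane_3 between -0.007 and 0.007 m and y of roll_2_mid in the frame of lane_3 between -0.008 and 0.008 m and z of roll_2_mid in the frame of lane_3 between -0.006 and 0.006 m and angle between the z axis of roll_2_mid and the y axis of lane_3, either way round below 0.12 rad)) and ((x of roll_3_mid in the frame of lane_1 between -0.007 and 0.007 m and y of roll_3_mid in the frame of lane_1 between -0.008 and 0.008 m and z of roll_3_mid in the frame of lane_1 between -0.006 and 0.006 m and angle between the z axis of roll_3_mid and the y axis of lane_1, either way round below 0.12 rad) or (x of roll_3_mid in the frame of lane_2 between -0.007 and 0.007 m and y of roll_3_mid in the frame of lane_2 between -0.008 and 0.008 m and z of roll_3_mid in the frame of lane_2 between -0.006 and 0.006 m and angle between the z axis of roll_3_mid and the y axis of lane_2, either way round below 0.12 rad) or (x of roll_3_mid in the frame of lane_3 between -0.007 and 0.007 m and y of roll_3_mid in the frame of lane_3 between -0.008 and 0.008 m and z of roll_3_mid in the frame of lane_3 between -0.006 and 0.006 m and angle between the z axis of roll_3_mid and the y axis of lane_3, either way round below 0.12 rad)) and value of joint keeper below 0.2 rad), for 0.2 s.
3. the lever has been pressed down to where the catch holds it (value of joint keeper above 0.385 rad), for 0.2 s.
At the end, for the whole second after the job is handed in: every core lies inside the upright carton, below its rim; every roll's middle is within 7 mm (x), 8 mm (y), 6 mm (z) of a lane's point, its axle line within 0.12 rad of the lane's y; the lever stays down by itself, held by the catch (joint 0.385 to 0.45) (x of core_1_mid in the frame of carton between -0.046 and 0.046 m and y of core_1_mid in the frame of carton between -0.086 and 0.086 m and z of core_1_mid in the frame of carton between 0 and 0.066 m and x of core_2_mid in the frame of carton between -0.046 and 0.046 m and y of core_2_mid in the frame of carton between -0.086 and 0.086 m and z of core_2_mid in the frame of carton between 0 and 0.066 m and x of core_3_mid in the frame of carton between -0.046 and 0.046 m and y of core_3_mid in the frame of carton between -0.086 and 0.086 m and z of core_3_mid in the frame of carton between 0 and 0.066 m and ((x of roll_1_mid in the frame of lane_1 between -0.007 and 0.007 m and y of roll_1_mid in the frame of lane_1 between -0.008 and 0.008 m and z of roll_1_mid in the frame of lane_1 between -0.006 and 0.006 m and angle between the z axis of roll_1_mid and the y axis of lane_1, either way round below 0.12 rad) or (x of roll_1_mid in the frame of lane_2 between -0.007 and 0.007 m and y of roll_1_mid in the frame of lane_2 between -0.008 and 0.008 m and z of roll_1_mid in the frame of lane_2 between -0.006 and 0.006 m and angle between the z axis of roll_1_mid and the y axis of lane_2, either way round below 0.12 rad) or (x of roll_1_mid in the frame of lane_3 between -0.007 and 0.007 m and y of roll_1_mid in the frame of lane_3 between -0.008 and 0.008 m and z of roll_1_mid in the frame of lane_3 between -0.006 and 0.006 m and angle between the z axis of roll_1_mid and the y axis of lane_3, either way round below 0.12 rad)) and ((x of roll_2_mid in the frame of lane_1 between -0.007 and 0.007 m and y of roll_2_mid in the frame of lane_1 between -0.008 and 0.008 m and z of roll_2_mid in the frame of lane_1 between -0.006 and 0.006 m and angle between the z axis of roll_2_mid and the y axis of lane_1, either way round below 0.12 rad) or (x of roll_2_mid in the frame of lane_2 between -0.007 and 0.007 m and y of roll_2_mid in the frame of lane_2 between -0.008 and 0.008 m and z of roll_2_mid in the frame of lane_2 between -0.006 and 0.006 m and angle between the z axis of roll_2_mid and the y axis of lane_2, either way round below 0.12 rad) or (x of roll_2_mid in the frame of lane_3 between -0.007 and 0.007 m and y of roll_2_mid in the frame of lane_3 between -0.008 and 0.008 m and z of roll_2_mid in the frame of lane_3 between -0.006 and 0.006 m and angle between the z axis of roll_2_mid and the y axis of lane_3, either way round below 0.12 rad)) and ((x of roll_3_mid in the frame of lane_1 between -0.007 and 0.007 m and y of roll_3_mid in the frame of lane_1 between -0.008 and 0.008 m and z of roll_3_mid in the frame of lane_1 between -0.006 and 0.006 m and angle between the z axis of roll_3_mid and the y axis of lane_1, either way round below 0.12 rad) or (x of roll_3_mid in the frame of lane_2 between -0.007 and 0.007 m and y of roll_3_mid in the frame of lane_2 between -0.008 and 0.008 m and z of roll_3_mid in the frame of lane_2 between -0.006 and 0.006 m and angle between the z axis of roll_3_mid and the y axis of lane_2, either way round below 0.12 rad) or (x of roll_3_mid in the frame of lane_3 between -0.007 and 0.007 m and y of roll_3_mid in the frame of lane_3 between -0.008 and 0.008 m and z of roll_3_mid in the frame of lane_3 between -0.006 and 0.006 m and angle between the z axis of roll_3_mid and the y axis of lane_3, either way round below 0.12 rad)) and value of joint keeper between 0.385 and 0.45 rad and angle between carton's own z axis and vertical below 0.15 rad); the robot touches nothing.
It fails at once if the tamper is pushed more than 3 cm from its place (distance of tamper from where it was at the start of the episode above 0.03 m).
It fails at once if the small jar is pushed more than 3 cm from its place (distance of small_jar from where it was at the start of the episode above 0.03 m).
It fails at once if the pen is pushed more than 3 cm from its place (distance of pen from where it was at the start of the episode above 0.03 m).
It fails at once if the big jar is pushed more than 3 cm from its place (distance of big_jar from where it was at the start of the episode above 0.03 m).
Of core_1, core_2, core_3 only 2 to 3 are there at a start; the rules pass over those that are not, and their reading is None.
Of roll_1, roll_2, roll_3 only 2 to 3 are there at a start; the rules pass over those that are not, and their reading is None.
At some moment in a run one of carton may be knocked a few centimetres aside while the robot is not near it.
It also fails if it takes over 210 s, if anything falls off the work surface, if the arm or the gripper's body presses on something with over 40 N, if the wrist force passes 120 N, or if a joint passes its speed limit or range.

## Working session

There is one attempt and no reset: what is moved stays moved. The work goes in short steps, Python scripts to look and compute and a shell command to move; the robot and the scene stay as the last step left them, time stands still between calls to the robot, and variables do not carry over. Pictures are saved under pics/ and viewed, at most 14 in all, crops included, and the job is handed in when it is done.

```bash
mkdir -p pics; python3 - <<'E'
from bench import r
import cv2,pickle
d={}
for n in("scene","top"):
    c=r.camera(n); d[n]=c; cv2.imwrite(f"pics/{n}0.png",c["color"][:,:,::-1])
    print(n,c["mtx"].tolist(),c["R"].round(3).tolist(),c["t"])
s=r.read_state();print(s)
E
```

```text
scene [[528.7821862967012, 0.0, 283.5938331590867], [0.0, 528.7821862967012, 209.3479220103142], [0.0, 0.0, 1.0]] [[-0.625, -0.781, -0.003], [-0.326, 0.265, -0.907], [0.709, -0.566, -0.42]] [0.19347484 0.27098382 1.35268825]
top [[504.15644170086745, 0.0, 289.7967217666888], [0.0, 504.15644170086745, 207.63056728850427], [0.0, 0.0, 1.0]] [[-0.092, -0.996, 0.002], [-0.968, 0.089, -0.235], [0.234, -0.024, -0.972]] [-0.08139857  0.50009172  1.4433779 ]
{'time': 0.1, 'joint_positions': array([ 1.2063689 ,  0.33281958, -0.06469915,  1.46086805,  0.02156487,
        1.34992422, -0.08850815]), 'joint_vel': array([ 0.00074391, -0.0043168 ,  0.0007763 , -0.00215329, -0.00243432,
        0.00105672,  0.00054859]), 'joint_torque': array([ 8.65162801e-04, -6.24546933e+01,  2.47921329e-02, -3.90719819e+01,
       -6.12994842e-02,  3.66886694e-02,  3.46548859e-05]), 'ee_pos': array([ 0.20939592, -0.58850966,  0.23282156]), 'eef_rot': array([ 9.85429319e-01,  1.70084149e-01, -1.26147367e-04, -6.50705713e-04]), 'ft_force': array([-0.54814417,  0.5513482 ,  0.21032464]), 'torque': array([-0.02204307,  0.03073314, -0.00457782]), 'grip_force': 0.0, 'width': 0.0872075193780493}
```

View pics/scene0.png

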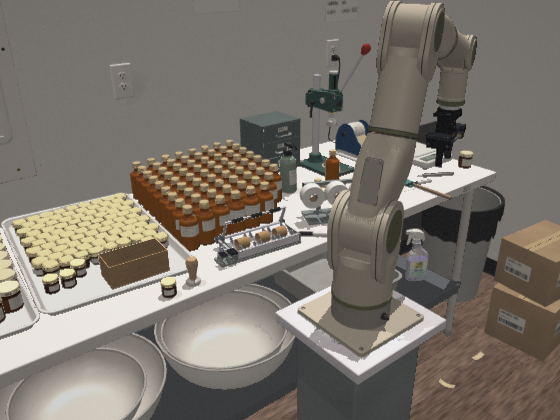

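View pics/top0.png

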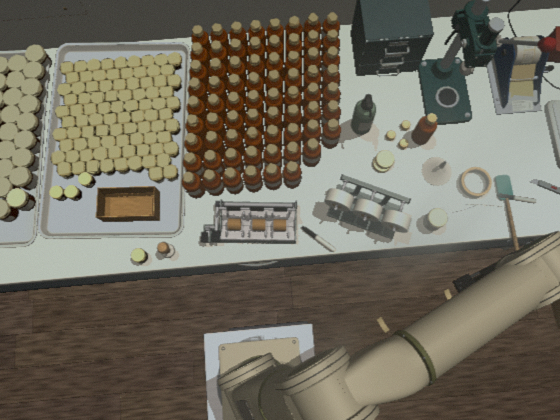

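The top view shows the dispenser around (257,222) with three cores, the rack with three rolls around (370,208), the carton at (128,204), the pen at (318,238), the tamper at (163,250) and a small jar at (138,256). Next I'll zoom in.

```bash
cat > h.py <<'E'
import numpy as np,cv2
from bench import r
def proj(c,X):
    p=c["mtx"]@(c["R"]@np.asarray(X,float)+c["t"]); return p[:2]/p[2]
def ray(c,u,v):
    d=c["R"].T@np.linalg.solve(c["mtx"],[u,v,1.]); return -c["R"].T@c["t"],d
def onz(c,u,v,z):
    o,d=ray(c,u,v); return o+d*(z-o[2])/d[2]
def tri(c1,p1,c2,p2):
    o1,d1=ray(c1,*p1);o2,d2=ray(c2,*p2)
    s=np.linalg.lstsq(np.c_[d1,-d2],o2-o1,rcond=None)[0]
    a=o1+d1*s[0];b=o2+d2*s[1]; return (a+b)/2,np.linalg.norm(a-b)
def crop(c,x,y,w,h,k,f):
    im=cv2.resize(c["color"][y:y+h,x:x+w,::-1],None,fx=k,fy=k,interpolation=cv2.INTER_CUBIC); cv2.imwrite(f,im)
E
python3 - <<'E'
from h import *
t=r.camera("top");s=r.camera("scene")
crop(t,190,165,240,90,3.3,"pics/a.png")
crop(s,205,170,160,100,5,"pics/b.png")
E
```

```text
(no output)
```

View pics/a.png

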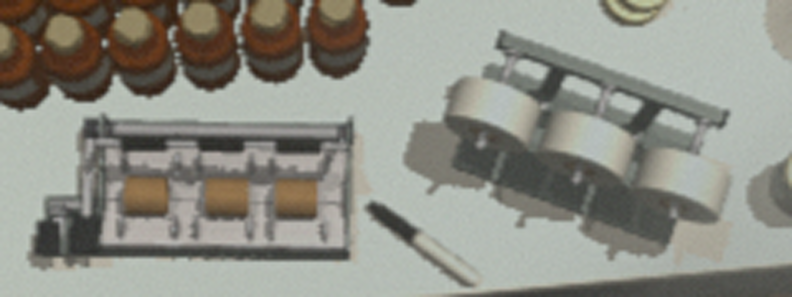

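View pics/b.png

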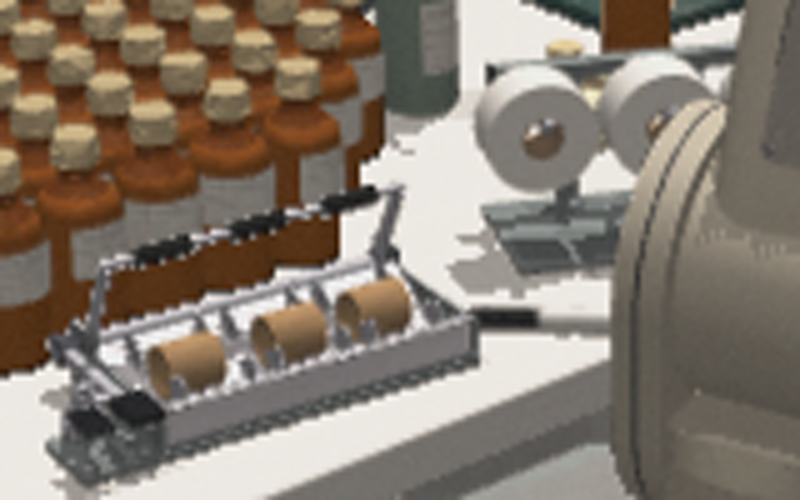

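```bash
python3 - <<'E'
from h import *
t=r.camera("top");s=r.camera("scene")
print("cams",-t["R"].T@t["t"],-s["R"].T@s["t"])
T=lambda x,y:(190+x/3.3-.35,165+y/3.3-.35); S=lambda x,y:(205+x/5-.4,170+y/5-.4)
def p(n,a,b):
    X,e=tri(t,T(*a),s,S(*b)); print(n,X.round(4),"gap",round(e,4))
p("tab",(47,236),(87,421)); p("pad",(84,235),(138,407))
p("barR",(349,125),(397,188)); p("barL",(92,125),(105,265)) 
p("frontR top",(349,251),(478,322)); 
p("hook1 tip",(483,140),(543,139))
p("rail left",(503,36),(492,70))
for n,a in dict(tab=(47,236),pad=(84,235)).items(): print(n,onz(t,*T(*a),.04).round(4))
for a in [(103,250),(349,254)]: print("front edge",onz(t,*T(*a),.03).round(4))
for a in [(503,36),(727,112)]: print("rail",onz(t,*T(*a),.118).round(4))
for a in [(483,147),(577,184),(672,220)]: print("hook tip",onz(t,*T(*a),.112).round(4))
# cores by colour, both views
for nm,c,box in(("top",t,(215,200,85,60)),("scene",s,(230,215,70,50))):
    x,y,w,h=box; hsv=cv2.cvtColor(c["color"],cv2.COLOR_RGB2HSV)[y:y+h,x:x+w]
    m=cv2.inRange(hsv,(8,80,60),(20,200,255)); n,l,st,ce=cv2.connectedComponentsWithStats(m)
    for i in range(1,n):
        if st[i,4]>25:
            u=ce[i]+[x,y]; print(nm,st[i],u.round(1),onz(c,*u,.045 if nm=="top" else .034).round(4))
# carton
hsv=cv2.cvtColor(t["color"],cv2.COLOR_RGB2HSV); m=cv2.inRange(hsv[180:230,90:165],(5,90,30),(22,255,255))
cn=max(cv2.findContours(m,0,2)[0],key=cv2.contourArea); q=cv2.boxPoints(cv2.minAreaRect(cn))+[90,180]
C=[onz(t,*a,.075) for a in q]; print("carton",np.round(C,3),np.mean(C,0).round(4))
E
```

```text
cams [ 0.13852425 -0.09079947  1.52073131] [-0.75033784  0.84483992  0.81478149]
tab [0.4319 0.1358 0.038 ] gap 0.0002
pad [0.4296 0.1021 0.0367] gap 0.0016
barR [ 0.4956 -0.1466  0.0862] gap 0.0069
barL [0.5118 0.0766 0.0939] gap 0.015
frontR top [ 0.3942 -0.1354  0.0304] gap 0.0011
hook1 tip [ 0.4712 -0.2593  0.0982] gap 0.0015
rail left [ 0.5588 -0.2867  0.1142] gap 0.0013
tab [0.4316 0.1356 0.04  ]
pad [0.4294 0.1022 0.04  ]
front edge [0.416  0.0872 0.03  ]
front edge [ 0.3919 -0.1347  0.03  ]
rail [ 0.5582 -0.2857  0.118 ]
rail [ 0.4716 -0.4722  0.118 ]
hook tip [ 0.4612 -0.2574  0.112 ]
hook tip [ 0.421  -0.3348  0.112 ]
hook tip [ 0.382  -0.4124  0.112 ]
top [ 13  18  13  12 139] [234.  223.9] [0.4597 0.0433 0.045 ]
top [ 37  19  13  11 134] [258.4 224. ] [ 0.4526 -0.0292  0.045 ]
top [ 59  19  12  12 129] [279.4 224.3] [ 0.4459 -0.0917  0.045 ]
scene [  0   0  43  19 368] [249.9 222.8] [ 0.5557 -0.0533  0.034 ]
scene [ 42  10  15  13 114] [279.7 230.7] [ 0.4478 -0.0945  0.034 ]
scene [ 26  16  14  11 122] [262.9 235.9] [ 0.4531 -0.031   0.034 ]
scene [  5  21  15  14 133] [242.2 241.9] [0.4615 0.0431 0.034 ]
carton [[0.6   0.445 0.075]
 [0.59  0.259 0.075]
 [0.488 0.258 0.075]
 [0.497 0.442 0.075]] [0.5438 0.3512 0.075 ]
```

```bash
cat > d.py <<'E'
# where am I / how far: python3 d.py [X Y Z yawdeg] in the dispenser frame (TCP)
import sys
from h import *
from scipy.spatial.transform import Rotation as Ro
O=np.array([.4528,-.0263,0]); D=Ro.from_euler('z',-6,degrees=True)
s=r.read_state(); p=s["ee_pos"]; R=Ro.from_quat(s["eef_rot"]); x=R.as_matrix()[:,0]
yaw=np.degrees(np.arctan2(x[1],x[0]))+6
print("t%.1f X %.1f Y %.1f Z %.1f mm yaw %.1f  w %.1f gf %.1f F %s q7 %.2f tilt %s"%(s["time"],*(D.inv().apply(p-O)*1000),yaw,s["width"]*1000,s["grip_force"],s["ft_force"].round(1),s["joint_positions"][6],R.as_matrix()[:2,2].round(3)))
if len(sys.argv)>4:
    X,Y,Z,w=map(float,sys.argv[1:5]); T=D.apply([X/1e3,Y/1e3,Z/1e3])+O
    Rt=D*Ro.from_euler('z',w,degrees=True)*Ro.from_euler('x',180,degrees=True)
    print("az units",((R.inv()*Rt).as_rotvec(degrees=True)/6).round(2)," shift units now",(R.inv().apply(T-p)/.03).round(2)," after turn",(Rt.inv().apply(T-p)/.03).round(2))
E
python3 -m crank '[{"az":0.85,"claw":1},{"az":0.85,"claw":1},{"az":0.85,"claw":1},{"az":0.85,"claw":1},{"az":0.87,"claw":1}]' 20
python3 d.py -38 160 120 0
```

```text
t0.3 X -183.2 Y -584.8 Z 233.3 mm yaw 25.6  w 87.1 gf 0.0 F [ 0.2 -0.3 -0.4] q7 -0.09 tilt [-0.  0.]
az units [-0.    0.    4.26]  shift units now [ 15.09 -20.3    3.79]  after turn [  4.84 -24.83   3.78]invalid input at $[0]: expected keys claw, dx, dy, dz, ax, ay, az
```

```bash

python3 -m crank '[{"claw":1,"dx":0,"dy":0,"dz":0,"ax":0,"ay":0,"az":0.85},{"claw":1,"dx":0,"dy":0,"dz":0,"ax":0,"ay":0,"az":0.85},{"claw":1,"dx":0,"dy":0,"dz":0,"ax":0,"ay":0,"az":0.85},{"claw":1,"dx":0,"dy":0,"dz":0,"ax":0,"ay":0,"az":0.85},{"claw":1,"dx":0,"dy":0,"dz":0,"ax":0,"ay":0,"az":0.86},{"claw":1,"dx":1,"dy":0,"dz":0,"ax":0,"ay":0,"az":0},{"claw":1,"dx":1,"dy":0,"dz":0,"ax":0,"ay":0,"az":0},{"claw":1,"dx":1,"dy":0,"dz":0,"ax":0,"ay":0,"az":0}]' 20
python3 -m crank '[{"claw":1,"dx":0.9,"dy":-1,"dz":0,"ax":0,"ay":0,"az":0},{"claw":1,"dx":0.9,"dy":-1,"dz":0,"ax":0,"ay":0,"az":0},{"claw":1,"dx":0,"dy":-1,"dz":0,"ax":0,"ay":0,"az":0},{"claw":1,"dx":0,"dy":-1,"dz":0,"ax":0,"ay":0,"az":0},{"claw":1,"dx":0,"dy":-1,"dz":0,"ax":0,"ay":0,"az":0},{"claw":1,"dx":0,"dy":-1,"dz":0,"ax":0,"ay":0,"az":0},{"claw":1,"dx":0,"dy":-1,"dz":0,"ax":0,"ay":0,"az":0},{"claw":1,"dx":0,"dy":-1,"dz":0,"ax":0,"ay":0,"az":0}]' | tail -5
python3 d.py -38 162 120 0
```

```text
time: 0.97
ee_pos: [0.2997, -0.5984, 0.2338]
eef_rot: [0.999, -0.053, 0.0, 0.0]
ft_force: [0.2, 0.3, -0.0]
width: 0.0419
grip_force: 0.0
ee_pos: [0.3777, -0.3637, 0.2335]
eef_rot: [0.999, -0.052, 0.0, 0.0]
ft_force: [-0.4, 0.3, 0.5]
width: 0.0009
grip_force: 0.0
t1.6 X -39.5 Y -343.4 Z 233.5 mm yaw 0.0  w 0.9 gf 0.0 F [-0.4  0.3  0.5] q7 -1.01 tilt [ 0. -0.]
az units [ 0. -0.  0.]  shift units now [  0.06 -16.85   3.78]  after turn [  0.05 -16.85   3.78]
```

```bash

python3 -m crank '[{"claw":1,"dx":0,"dy":-1,"dz":0,"ax":0,"ay":0,"az":0},{"claw":1,"dx":0,"dy":-1,"dz":0,"ax":0,"ay":0,"az":0},{"claw":1,"dx":0,"dy":-1,"dz":0,"ax":0,"ay":0,"az":0},{"claw":1,"dx":0,"dy":-1,"dz":0,"ax":0,"ay":0,"az":0},{"claw":1,"dx":0,"dy":-1,"dz":0,"ax":0,"ay":0,"az":0},{"claw":1,"dx":0,"dy":-1,"dz":0,"ax":0,"ay":0,"az":0},{"claw":1,"dx":0,"dy":-1,"dz":0,"ax":0,"ay":0,"az":0},{"claw":1,"dx":0,"dy":-1,"dz":0,"ax":0,"ay":0,"az":0}]' >/dev/null
python3 -m crank '[{"claw":1,"dx":0,"dy":-1,"dz":0,"ax":0,"ay":0,"az":0},{"claw":1,"dx":0,"dy":-1,"dz":0,"ax":0,"ay":0,"az":0},{"claw":1,"dx":0,"dy":-1,"dz":0,"ax":0,"ay":0,"az":0},{"claw":1,"dx":0,"dy":-1,"dz":0,"ax":0,"ay":0,"az":0},{"claw":1,"dx":0,"dy":-1,"dz":0,"ax":0,"ay":0,"az":0},{"claw":1,"dx":0,"dy":-1,"dz":0,"ax":0,"ay":0,"az":0},{"claw":1,"dx":0,"dy":-1,"dz":0,"ax":0,"ay":0,"az":0},{"claw":1,"dx":0,"dy":-0.85,"dz":0,"ax":0,"ay":0,"az":0}]' | tail -5
python3 -m crank '[{"claw":1,"dx":0,"dy":0,"dz":1,"ax":0,"ay":0,"az":0},{"claw":1,"dx":0,"dy":0,"dz":1,"ax":0,"ay":0,"az":0},{"claw":1,"dx":0,"dy":0,"dz":1,"ax":0,"ay":0,"az":0},{"claw":1,"dx":0,"dy":0,"dz":1,"ax":0,"ay":0,"az":0},{"claw":1,"dx":0,"dy":0,"dz":1,"ax":0,"ay":0,"az":0},{"claw":1,"dx":0,"dy":0,"dz":0,"ax":0,"ay":0,"az":0}]' | tail -5
python3 d.py -38 162 46 0
python3 - <<'E'
from h import *
crop(r.camera("scene"),205,170,160,100,5,"pics/c.png")
E
```

```text
ee_pos: [0.4271, 0.1099, 0.2338]
eef_rot: [0.999, -0.052, 0.0, -0.0]
ft_force: [0.5, 0.1, 0.4]
width: 0.0007
grip_force: 0.0
ee_pos: [0.4239, 0.1069, 0.0791]
eef_rot: [0.999, -0.052, -0.004, 0.001]
ft_force: [-1.0, -0.7, -0.8]
width: 0.0005
grip_force: 0.0
t3.5 X -42.7 Y 129.4 Z 79.1 mm yaw 0.0  w 0.5 gf 0.0 F [-1.  -0.7 -0.8] q7 -2.12 tilt [-0.008 -0.001]
az units [0.01 0.07 0.01]  shift units now [ 0.16 -1.09  1.1 ]  after turn [ 0.16 -1.09  1.1 ]
```

View pics/c.png

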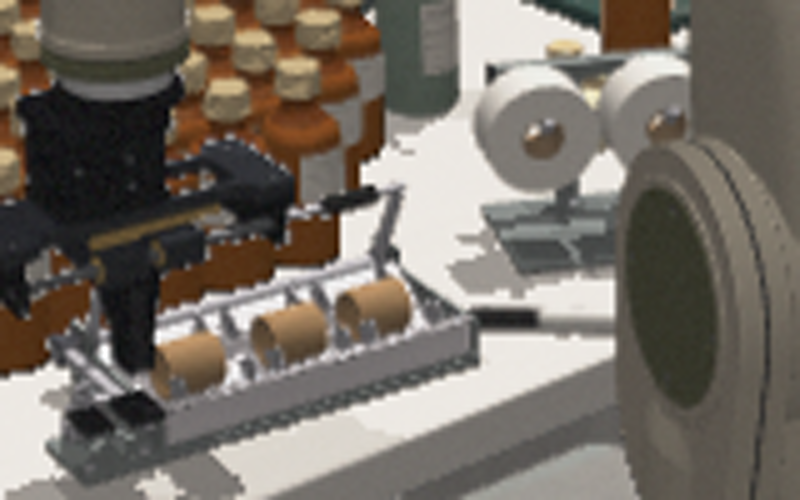

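The gripper now hangs over the thumb pad (137,375 in the crop), about 33 mm short of the tab. The last rows were slowed near the wrist, so I need to shift left before pressing.

```bash

python3 -m crank '[{"claw":1,"dx":0.16,"dy":-0.55,"dz":0,"ax":0,"ay":0.07,"az":0},{"claw":1,"dx":0,"dy":-0.54,"dz":0,"ax":0,"ay":0,"az":0},{"claw":1,"dx":0,"dy":0,"dz":0.3,"ax":0,"ay":0,"az":0},{"claw":1,"dx":0,"dy":0,"dz":0.3,"ax":0,"ay":0,"az":0},{"claw":1,"dx":0,"dy":0,"dz":0,"ax":0,"ay":0,"az":0},{"claw":1,"dx":0,"dy":0,"dz":0,"ax":0,"ay":0,"az":0}]' | tail -5
python3 d.py -38 162 46 0
```

```text
ee_pos: [0.4353, 0.1389, 0.0656]
eef_rot: [0.999, -0.053, 0.003, 0.001]
ft_force: [-0.5, -0.3, 0.1]
width: 0.0005
grip_force: 0.0
t4.0 X -34.6 Y 162.5 Z 65.6 mm yaw -0.0  w 0.5 gf 0.0 F [-0.5 -0.3  0.1] q7 -2.23 tilt [ 0.007 -0.001]
az units [ 0.01 -0.06 -0.  ]  shift units now [-0.12  0.01  0.65]  after turn [-0.11  0.02  0.65]
```

```bash

python3 -m crank '[{"claw":1,"dx":-0.1,"dy":0,"dz":0.25,"ax":0,"ay":-0.06,"az":0},{"claw":1,"dx":0,"dy":0,"dz":0.2,"ax":0,"ay":0,"az":0},{"claw":1,"dx":0,"dy":0,"dz":0.15,"ax":0,"ay":0,"az":0},{"claw":1,"dx":0,"dy":0,"dz":0.12,"ax":0,"ay":0,"az":0},{"claw":1,"dx":0,"dy":0,"dz":0,"ax":0,"ay":0,"az":0},{"claw":1,"dx":0,"dy":0,"dz":0,"ax":0,"ay":0,"az":0}]' | tail -5
python3 d.py -38 162 46 0
python3 - <<'E'
from h import *
s,t=r.camera("scene"),r.camera("top")
crop(s,205,170,100,100,5,"pics/d1.png")
import cv2
a=cv2.imread("pics/d1.png"); crop(t,190,180,120,75,4,"pics/d2.png"); b=cv2.imread("pics/d2.png")
o=np.zeros((600,800,3),np.uint8); o[:500,:320]=a[:,:320]; o[:300,320:]=b[:,:480]; cv2.imwrite("pics/d.png",o)
E
```

```text
ee_pos: [0.4318, 0.1413, 0.0437]
eef_rot: [0.999, -0.052, -0.0, -0.001]
ft_force: [-4.2, 5.3, 5.8]
width: 0.0008
grip_force: 8.8
t4.5 X -38.4 Y 164.5 Z 43.7 mm yaw 0.1  w 0.8 gf 8.8 F [-4.2  5.3  5.8] q7 -2.26 tilt [-0.     0.001]
az units [-0.01  0.    0.01]  shift units now [ 0.01  0.08 -0.08]  after turn [ 0.01  0.08 -0.08]
```

View pics/d.png

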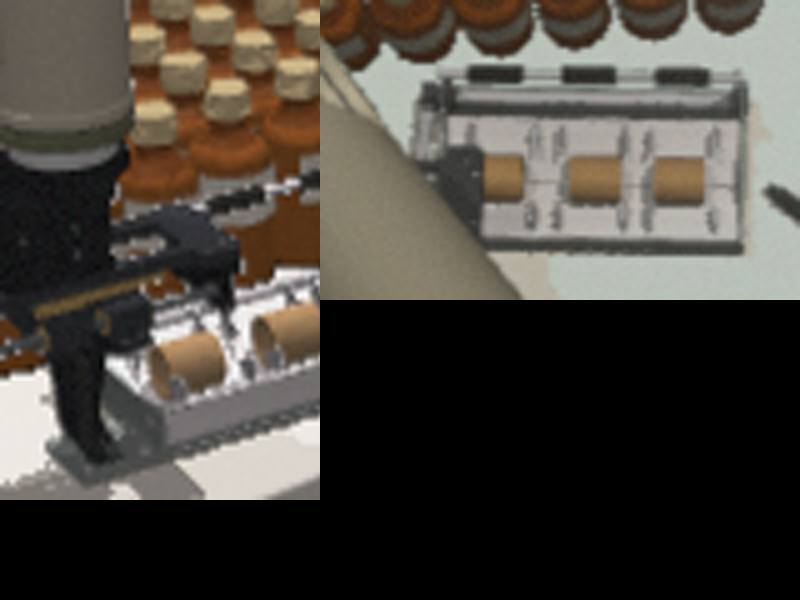

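The lever has released: in the top crop the keeper bar now stands behind the bed (row 75). Next I lift off and go over core 1.

```bash

python3 -m crank '[{"claw":1,"dx":0,"dy":0,"dz":-1,"ax":0,"ay":0,"az":0},{"claw":1,"dx":0,"dy":0,"dz":-1,"ax":0,"ay":0,"az":0},{"claw":1,"dx":0,"dy":0,"dz":-1,"ax":0,"ay":0,"az":0},{"claw":-0.2,"dx":0.42,"dy":1,"dz":0,"ax":0,"ay":0,"az":0},{"claw":-0.2,"dx":0.42,"dy":1,"dz":0,"ax":0,"ay":0,"az":0},{"claw":-0.2,"dx":0.42,"dy":1,"dz":0,"ax":0,"ay":0,"az":0},{"claw":-0.2,"dx":0,"dy":0,"dz":0,"ax":0,"ay":0,"az":0},{"claw":-0.2,"dx":0,"dy":0,"dz":0,"ax":0,"ay":0,"az":0}]' | tail -5
python3 d.py 0 70 33 0
python3 - <<'E'
from h import *
t=r.camera("top"); 
u=np.array([.1045,.9945]);e=np.array([.9945,-.1045])
b=onz(t,256,198.7,.106); print("bar X",e@b[:2]-.4531)
hsv=cv2.cvtColor(t["color"],cv2.COLOR_RGB2HSV)[200:260,200:300]
m=cv2.inRange(hsv,(8,80,60),(20,200,255)); n,l,st,ce=cv2.connectedComponentsWithStats(m)
for i in range(1,n):
    if st[i,4]>40:
        P=onz(t,*(ce[i]+[200,200]),.045)[:2]; print("core",st[i,4],(e@P-.4531).round(4),(u@P-.0212).round(4))
P=onz(t,162,248,.08)[:2];print("tamper",e@P-.4531,u@P-.0212)
E
```

```text
ee_pos: [0.4608, 0.0448, 0.1334]
eef_rot: [0.999, -0.054, 0.0, 0.0]
ft_force: [0.3, 0.8, 0.8]
width: 0.026
grip_force: 0.0
t5.3 X 0.5 Y 71.5 Z 133.4 mm yaw -0.2  w 26.0 gf 0.0 F [0.3 0.8 0.8] q7 -1.94 tilt [ 0. -0.]
az units [ 0.   -0.   -0.03]  shift units now [-0.02  0.05  3.35]  after turn [-0.02  0.05  3.35]
bar X 0.06214209478228788
core 89 -0.0048 -0.0046
core 122 -0.001 -0.0662
tamper -0.08148090258850083 0.2706752058240558
```

```bash

python3 -m crank '[{"claw":-0.2,"dx":0,"dy":0,"dz":0.5,"ax":0,"ay":0,"az":0},{"claw":-0.2,"dx":0,"dy":0.05,"dz":0.5,"ax":0,"ay":0,"az":0},{"claw":-0.2,"dx":0,"dy":0,"dz":0,"ax":0,"ay":0,"az":0},{"claw":-0.2,"dx":0,"dy":0,"dz":0,"ax":0,"ay":0,"az":0},{"claw":-0.2,"dx":0,"dy":0,"dz":0,"ax":0,"ay":0,"az":0}]' | tail -5
python3 -m crank '[{"claw":-0.2,"dx":0,"dy":0,"dz":0.8,"ax":0,"ay":0,"az":0},{"claw":-0.2,"dx":0,"dy":0,"dz":0.8,"ax":0,"ay":0,"az":0},{"claw":-0.2,"dx":0,"dy":0,"dz":0.7,"ax":0,"ay":0,"az":0},{"claw":-0.2,"dx":0,"dy":0,"dz":0,"ax":0,"ay":0,"az":0},{"claw":0.3,"dx":0,"dy":0,"dz":0,"ax":0,"ay":0,"az":0},{"claw":0.5,"dx":0,"dy":0,"dz":0,"ax":0,"ay":0,"az":0},{"claw":0.5,"dx":0,"dy":0,"dz":0,"ax":0,"ay":0,"az":0},{"claw":0.5,"dx":0,"dy":0,"dz":0,"ax":0,"ay":0,"az":0}]' 12 | tail -5
python3 d.py 51 350 170 25
```

```text
ee_pos: [0.4607, 0.0461, 0.1045]
eef_rot: [0.999, -0.051, 0.001, -0.0]
ft_force: [0.8, -0.8, 0.3]
width: 0.0515
grip_force: 0.0
ee_pos: [0.4618, 0.0453, 0.0364]
eef_rot: [0.999, -0.052, 0.002, 0.0]
ft_force: [1.4, 0.5, 4.4]
width: 0.0373
grip_force: 12.0
t6.4 X 1.5 Y 72.1 Z 36.4 mm yaw 0.0  w 37.3 gf 12.0 F [1.4 0.5 4.4] q7 -2.04 tilt [ 0.004 -0.   ]
az units [ 0.01 -0.03 -4.16]  shift units now [ 1.67 -9.26 -4.45]  after turn [ 5.41 -7.7  -4.45]
```

```bash

python3 -m crank '[{"claw":0.5,"dx":0,"dy":0,"dz":-0.8,"ax":0,"ay":0,"az":0},{"claw":0.5,"dx":0,"dy":0,"dz":-0.8,"ax":0,"ay":0,"az":0},{"claw":0.5,"dx":0,"dy":0,"dz":-0.8,"ax":0,"ay":0,"az":-0.7},{"claw":0.5,"dx":0,"dy":0,"dz":-0.8,"ax":0,"ay":0,"az":-0.86},{"claw":0.5,"dx":0,"dy":0,"dz":-0.8,"ax":0,"ay":0,"az":-0.86},{"claw":0.5,"dx":0,"dy":0,"dz":-0.45,"ax":0,"ay":0,"az":-0.86},{"claw":0.5,"dx":0,"dy":0,"dz":0,"ax":0,"ay":0,"az":-0.86},{"claw":0.5,"dx":0.5,"dy":-0.7,"dz":0,"ax":0,"ay":0,"az":0}]' | tail -5
python3 -m crank '[{"claw":0.5,"dx":0.5,"dy":-0.7,"dz":0,"ax":0,"ay":0,"az":0},{"claw":0.5,"dx":0.5,"dy":-0.7,"dz":0,"ax":0,"ay":0,"az":0},{"claw":0.5,"dx":0.5,"dy":-0.7,"dz":0,"ax":0,"ay":0,"az":0},{"claw":0.5,"dx":0.5,"dy":-0.7,"dz":0,"ax":0,"ay":0,"az":0},{"claw":0.5,"dx":0.5,"dy":-0.7,"dz":0,"ax":0,"ay":0,"az":0},{"claw":0.5,"dx":0.5,"dy":-0.7,"dz":0,"ax":0,"ay":0,"az":0},{"claw":0.5,"dx":0.5,"dy":-0.7,"dz":0,"ax":0,"ay":0,"az":0},{"claw":0.5,"dx":0.5,"dy":-0.7,"dz":0,"ax":0,"ay":0,"az":0}]' | tail -5
python3 d.py 51 350 68 25
python3 - <<'E'
from h import *
t=r.camera("top");cv2.imwrite("pics/e.png",cv2.resize(t["color"][150:280,60:330,::-1],None,fx=2.9,fy=2.9))
E
```

```text
ee_pos: [0.4685, 0.0659, 0.1701]
eef_rot: [0.986, 0.165, 0.001, 0.002]
ft_force: [1.0, 0.1, -0.6]
width: 0.0372
grip_force: 12.5
ee_pos: [0.5277, 0.2688, 0.1693]
eef_rot: [0.987, 0.164, 0.001, 0.0]
ft_force: [0.0, 0.4, 0.3]
width: 0.0376
grip_force: 12.5
t7.8 X 43.6 Y 301.3 Z 169.3 mm yaw 24.8  w 37.6 gf 12.5 F [0.  0.4 0.3] q7 -2.01 tilt [ 0.002 -0.   ]
az units [ 0.01 -0.02 -0.03]  shift units now [ 0.9  -1.37  3.38]  after turn [ 0.91 -1.37  3.38]
```

View pics/e.png

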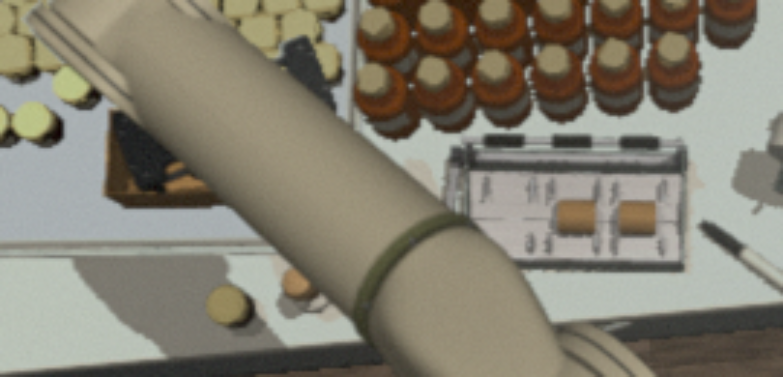

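The core is held above the carton. The carton's front-left corner, at (105,195) in the crop, hasn't moved, and lane 1 is empty.

```bash

python3 -m crank '[{"claw":0.5,"dx":0.45,"dy":-0.7,"dz":0,"ax":0,"ay":0,"az":0},{"claw":0.5,"dx":0.45,"dy":-0.67,"dz":0,"ax":0,"ay":0,"az":0},{"claw":0.5,"dx":0,"dy":0,"dz":0.8,"ax":0,"ay":0,"az":0},{"claw":0.5,"dx":0,"dy":0,"dz":0.8,"ax":0,"ay":0,"az":0},{"claw":0.5,"dx":0,"dy":0,"dz":0.8,"ax":0,"ay":0,"az":0},{"claw":0.5,"dx":0,"dy":0,"dz":0.7,"ax":0,"ay":0,"az":0},{"claw":0.5,"dx":0,"dy":0,"dz":0,"ax":0,"ay":0,"az":0}]' | tail -5
python3 -m crank '[{"claw":-0.2,"dx":0,"dy":0,"dz":0,"ax":0,"ay":0,"az":0},{"claw":-0.2,"dx":0,"dy":0,"dz":0,"ax":0,"ay":0,"az":0},{"claw":-0.2,"dx":0,"dy":0,"dz":0,"ax":0,"ay":0,"az":0},{"claw":-0.2,"dx":0,"dy":0,"dz":-0.8,"ax":0,"ay":0,"az":0},{"claw":-0.2,"dx":0,"dy":0,"dz":-0.8,"ax":0,"ay":0,"az":0},{"claw":-0.2,"dx":0,"dy":0,"dz":-0.8,"ax":0,"ay":0,"az":0}]' | tail -5
python3 d.py -1 -3 130 0
```

```text
ee_pos: [0.5379, 0.3136, 0.0719]
eef_rot: [0.986, 0.164, -0.002, 0.001]
ft_force: [0.9, -1.1, -0.3]
width: 0.0373
grip_force: 12.5
ee_pos: [0.5397, 0.3155, 0.1499]
eef_rot: [0.986, 0.164, 0.001, -0.0]
ft_force: [1.9, 0.4, 0.1]
width: 0.0518
grip_force: 0.0
t8.9 X 50.7 Y 349.0 Z 149.9 mm yaw 24.9  w 51.8 gf 0.0 F [1.9 0.4 0.1] q7 -2.09 tilt [0.002 0.001]
az units [-0.   -0.02  4.14]  shift units now [-6.5   9.92  0.65]  after turn [-1.72 11.73  0.66]
```

```bash

python3 -m crank '[{"claw":-0.2,"dx":-0.5,"dy":0.76,"dz":0,"ax":0,"ay":0,"az":0},{"claw":-0.2,"dx":-0.5,"dy":0.76,"dz":0,"ax":0,"ay":0,"az":0},{"claw":-0.2,"dx":-0.5,"dy":0.76,"dz":0,"ax":0,"ay":0,"az":0},{"claw":-0.2,"dx":-0.5,"dy":0.76,"dz":0,"ax":0,"ay":0,"az":0},{"claw":-0.2,"dx":-0.5,"dy":0.76,"dz":0,"ax":0,"ay":0,"az":0},{"claw":-0.2,"dx":-0.5,"dy":0.76,"dz":0,"ax":0,"ay":0,"az":0},{"claw":-0.2,"dx":-0.5,"dy":0.76,"dz":0,"ax":0,"ay":0,"az":0},{"claw":-0.2,"dx":-0.5,"dy":0.76,"dz":0,"ax":0,"ay":0,"az":0}]' | tail -5
python3 -m crank '[{"claw":-0.2,"dx":-0.5,"dy":0.76,"dz":0,"ax":0,"ay":0,"az":0},{"claw":-0.2,"dx":-0.5,"dy":0.76,"dz":0,"ax":0,"ay":0,"az":0},{"claw":-0.2,"dx":-0.5,"dy":0.76,"dz":0,"ax":0,"ay":0,"az":0},{"claw":-0.2,"dx":-0.5,"dy":0.76,"dz":0,"ax":0,"ay":0,"az":0},{"claw":-0.2,"dx":-0.5,"dy":0.76,"dz":0,"ax":0,"ay":0,"az":0},{"claw":-0.2,"dx":0,"dy":0,"dz":0,"ax":0,"ay":0,"az":0.8},{"claw":-0.2,"dx":0,"dy":0,"dz":0,"ax":0,"ay":0,"az":0.8},{"claw":-0.2,"dx":0,"dy":0,"dz":0,"ax":0,"ay":0,"az":0.8}]' | tail -5
python3 -m crank '[{"claw":-0.2,"dx":0,"dy":0,"dz":0,"ax":0,"ay":0,"az":0.8},{"claw":-0.2,"dx":0,"dy":0,"dz":0,"ax":0,"ay":0,"az":0.9},{"claw":-0.2,"dx":0,"dy":0,"dz":0,"ax":0,"ay":0,"az":0}]' | tail -5
python3 d.py 0 -4 34 0
python3 - <<'E'
from h import *
t=r.camera("top"); 
u=np.array([.1045,.9945]);e=np.array([.9945,-.1045])
hsv=cv2.cvtColor(t["color"],cv2.COLOR_RGB2HSV)[200:260,200:300]
m=cv2.inRange(hsv,(8,80,60),(20,200,255)); n,l,st,ce=cv2.connectedComponentsWithStats(m)
for i in range(1,n):
    if st[i,4]>40:
        P=onz(t,*(ce[i]+[200,200]),.045)[:2]; print("core",st[i,4],(e@P-.4531).round(4),(u@P-.0212).round(4))
cv2.imwrite("pics/f.png",cv2.resize(t["color"][150:280,60:330,::-1],None,fx=2.9,fy=2.9))
E
```

```text
ee_pos: [0.485, 0.103, 0.1489]
eef_rot: [0.986, 0.164, 0.002, 0.001]
ft_force: [0.9, 0.1, 0.0]
width: 0.0522
grip_force: 0.0
ee_pos: [0.4514, -0.0286, 0.149]
eef_rot: [0.999, 0.037, 0.002, 0.001]
ft_force: [-0.7, -0.1, 0.9]
width: 0.0521
grip_force: 0.0
ee_pos: [0.4515, -0.0281, 0.1488]
eef_rot: [0.999, -0.052, 0.002, 0.0]
ft_force: [-0.5, 0.6, -0.2]
width: 0.0525
grip_force: 0.0
t10.5 X -1.1 Y -1.9 Z 148.8 mm yaw 0.0  w 52.5 gf 0.0 F [-0.5  0.6 -0.2] q7 -1.74 tilt [ 0.003 -0.001]
az units [ 0.01 -0.03  0.01]  shift units now [0.02 0.07 3.83]  after turn [0.04 0.07 3.83]
core 70 -0.0067 -0.0684
```

View pics/f.png

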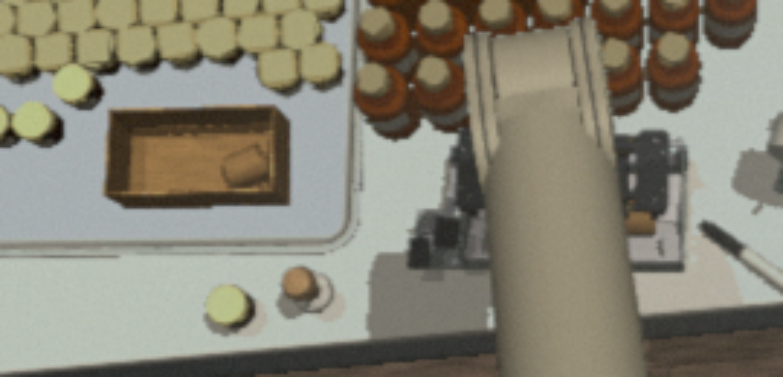

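Core 1 is in the carton at (245,165), and the lever is up. Next is core 2.

```bash

python3 -m crank '[{"claw":-0.2,"dx":0,"dy":0.07,"dz":0.8,"ax":0,"ay":0,"az":0},{"claw":-0.2,"dx":0,"dy":0,"dz":0.8,"ax":0,"ay":0,"az":0},{"claw":-0.2,"dx":0,"dy":0,"dz":0.8,"ax":0,"ay":0,"az":0},{"claw":-0.2,"dx":0,"dy":0,"dz":0.8,"ax":0,"ay":0,"az":0},{"claw":-0.2,"dx":0,"dy":0,"dz":0.6,"ax":0,"ay":0,"az":0},{"claw":-0.2,"dx":0,"dy":0,"dz":0,"ax":0,"ay":0,"az":0},{"claw":0.4,"dx":0,"dy":0,"dz":0,"ax":0,"ay":0,"az":0},{"claw":0.5,"dx":0,"dy":0,"dz":0,"ax":0,"ay":0,"az":0}]' 12 | tail -5
python3 -m crank '[{"claw":0.5,"dx":0,"dy":0,"dz":0,"ax":0,"ay":0,"az":0},{"claw":0.5,"dx":0,"dy":0,"dz":0,"ax":0,"ay":0,"az":0},{"claw":0.5,"dx":0,"dy":0,"dz":-0.9,"ax":0,"ay":0,"az":0},{"claw":0.5,"dx":0,"dy":0,"dz":-0.9,"ax":0,"ay":0,"az":0},{"claw":0.5,"dx":0,"dy":0,"dz":-0.9,"ax":0,"ay":0,"az":-0.8},{"claw":0.5,"dx":0,"dy":0,"dz":-0.9,"ax":0,"ay":0,"az":-0.8},{"claw":0.5,"dx":0,"dy":0,"dz":-0.9,"ax":0,"ay":0,"az":-0.8},{"claw":0.5,"dx":0,"dy":0,"dz":0,"ax":0,"ay":0,"az":-0.8}]' 12 | tail -5
python3 -m crank '[{"claw":0.5,"dx":0,"dy":0,"dz":0,"ax":0,"ay":0,"az":-0.9}]' |tail -5
python3 d.py 51 388 68 25
```

```text
ee_pos: [0.4517, -0.0303, 0.0348]
eef_rot: [0.999, -0.049, 0.001, 0.0]
ft_force: [0.3, -0.8, -0.1]
width: 0.0453
grip_force: 0.0
ee_pos: [0.4533, -0.0303, 0.1742]
eef_rot: [0.993, 0.12, 0.004, 0.002]
ft_force: [1.5, -1.0, -0.2]
width: 0.0373
grip_force: 12.1
ee_pos: [0.4518, -0.0305, 0.171]
eef_rot: [0.986, 0.166, 0.003, 0.001]
ft_force: [-0.0, 0.2, -2.1]
width: 0.0371
grip_force: 12.1
t11.9 X -0.5 Y -4.3 Z 171.0 mm yaw 25.1  w 37.1 gf 12.1 F [-0.   0.2 -2.1] q7 -1.29 tilt [ 0.006 -0.002]
az units [ 0.03 -0.04  0.02]  shift units now [  7.09 -11.12   3.43]  after turn [  7.08 -11.12   3.43]
```

```bash

python3 -m crank '[{"claw":0.5,"dx":0.47,"dy":-0.73,"dz":0,"ax":0,"ay":0,"az":0},{"claw":0.5,"dx":0.47,"dy":-0.73,"dz":0,"ax":0,"ay":0,"az":0},{"claw":0.5,"dx":0.47,"dy":-0.73,"dz":0,"ax":0,"ay":0,"az":0},{"claw":0.5,"dx":0.47,"dy":-0.73,"dz":0,"ax":0,"ay":0,"az":0},{"claw":0.5,"dx":0.47,"dy":-0.73,"dz":0,"ax":0,"ay":0,"az":0},{"claw":0.5,"dx":0.47,"dy":-0.73,"dz":0,"ax":0,"ay":0,"az":0},{"claw":0.5,"dx":0.47,"dy":-0.73,"dz":0,"ax":0,"ay":0,"az":0},{"claw":0.5,"dx":0.47,"dy":-0.73,"dz":0,"ax":0,"ay":0,"az":0}]' | tail -5
python3 -m crank '[{"claw":0.5,"dx":0.47,"dy":-0.73,"dz":0,"ax":0,"ay":0,"az":0},{"claw":0.5,"dx":0.47,"dy":-0.73,"dz":0,"ax":0,"ay":0,"az":0},{"claw":0.5,"dx":0.47,"dy":-0.73,"dz":0,"ax":0,"ay":0,"az":0},{"claw":0.5,"dx":0.47,"dy":-0.73,"dz":0,"ax":0,"ay":0,"az":0},{"claw":0.5,"dx":0.47,"dy":-0.73,"dz":0,"ax":0,"ay":0,"az":0},{"claw":0.5,"dx":0.47,"dy":-0.73,"dz":0,"ax":0,"ay":0,"az":0},{"claw":0.5,"dx":0.47,"dy":-0.73,"dz":0,"ax":0,"ay":0,"az":0},{"claw":0.5,"dx":0,"dy":0,"dz":0,"ax":0,"ay":0,"az":0}]' | tail -5
python3 d.py 51 388 68 25
python3 - <<'E'
from h import *
s=r.camera("scene");C=s
hsv=cv2.cvtColor(s["color"],cv2.COLOR_RGB2HSV)[220:300,80:190]; m=cv2.inRange(hsv,(5,70,30),(22,255,255))
cn=max(cv2.findContours(m,0,2)[0],key=cv2.contourArea);print("carton box in scene",cv2.boundingRect(cn),cv2.contourArea(cn))
E
```

```text
ee_pos: [0.501, 0.1731, 0.1693]
eef_rot: [0.986, 0.164, 0.001, 0.0]
ft_force: [-0.1, 0.5, -0.4]
width: 0.0372
grip_force: 12.1
ee_pos: [0.5434, 0.3541, 0.1691]
eef_rot: [0.986, 0.166, 0.001, -0.002]
ft_force: [-0.5, 0.4, -0.1]
width: 0.0368
grip_force: 12.1
t13.3 X 50.4 Y 387.8 Z 169.1 mm yaw 25.1  w 36.8 gf 12.1 F [-0.5  0.4 -0.1] q7 -2.15 tilt [0.001 0.003]
az units [-0.03 -0.02  0.02]  shift units now [0.02 0.01 3.37]  after turn [0.02 0.   3.37]
carton box in scene (0, 15, 90, 54) 2568.0
```

```bash

python3 -m crank '[{"claw":0.5,"dx":0,"dy":0,"dz":0.8,"ax":0,"ay":0,"az":0},{"claw":0.5,"dx":0,"dy":0,"dz":0.8,"ax":0,"ay":0,"az":0},{"claw":0.5,"dx":0,"dy":0,"dz":0.8,"ax":0,"ay":0,"az":0},{"claw":0.5,"dx":0,"dy":0,"dz":0.7,"ax":0,"ay":0,"az":0},{"claw":0.5,"dx":0,"dy":0,"dz":0.2,"ax":0,"ay":0,"az":0},{"claw":0.5,"dx":0,"dy":0,"dz":0,"ax":0,"ay":0,"az":0}]' | tail -5
python3 -m crank '[{"claw":-0.2,"dx":0,"dy":0,"dz":0,"ax":0,"ay":0,"az":0},{"claw":-0.2,"dx":0,"dy":0,"dz":0,"ax":0,"ay":0,"az":0},{"claw":-0.2,"dx":0,"dy":0,"dz":0,"ax":0,"ay":0,"az":0},{"claw":-0.2,"dx":0,"dy":0,"dz":-0.8,"ax":0,"ay":0,"az":0},{"claw":-0.2,"dx":0,"dy":0,"dz":-0.8,"ax":0,"ay":0,"az":0},{"claw":-0.2,"dx":0,"dy":0,"dz":-0.9,"ax":0,"ay":0,"az":0},{"claw":-0.2,"dx":0,"dy":0,"dz":0,"ax":0,"ay":0,"az":0}]' | tail -5
python3 d.py 0 -68 150 0
python3 d.py 0 -68 150 25
```

```text
ee_pos: [0.5442, 0.3474, 0.0684]
eef_rot: [0.987, 0.164, -0.001, 0.001]
ft_force: [-0.1, 0.7, -0.5]
width: 0.037
grip_force: 12.1
ee_pos: [0.5464, 0.351, 0.1513]
eef_rot: [0.986, 0.164, 0.004, -0.002]
ft_force: [0.6, 1.0, -0.6]
width: 0.0522
grip_force: 0.0
t14.4 X 53.7 Y 385.1 Z 151.3 mm yaw 24.9  w 52.2 gf 0.0 F [ 0.6  1.  -0.6] q7 -2.15 tilt [0.008 0.005]
az units [-0.04 -0.08  4.14]  shift units now [-7.97 12.95 -0.05]  after turn [-1.79 15.1   0.04]
t14.4 X 53.7 Y 385.1 Z 151.3 mm yaw 24.9  w 52.2 gf 0.0 F [ 0.6  1.  -0.6] q7 -2.15 tilt [0.008 0.005]
az units [-0.02 -0.09 -0.02]  shift units now [-7.97 12.95 -0.05]  after turn [-8.   12.93  0.04]
```

17 rows of (-0.47, 0.76), then the turn.

```bash

python3 -m crank '[{"claw":-0.2,"dx":-0.47,"dy":0.76,"dz":0,"ax":0,"ay":0,"az":0},{"claw":-0.2,"dx":-0.47,"dy":0.76,"dz":0,"ax":0,"ay":0,"az":0},{"claw":-0.2,"dx":-0.47,"dy":0.76,"dz":0,"ax":0,"ay":0,"az":0},{"claw":-0.2,"dx":-0.47,"dy":0.76,"dz":0,"ax":0,"ay":0,"az":0},{"claw":-0.2,"dx":-0.47,"dy":0.76,"dz":0,"ax":0,"ay":0,"az":0},{"claw":-0.2,"dx":-0.47,"dy":0.76,"dz":0,"ax":0,"ay":0,"az":0},{"claw":-0.2,"dx":-0.47,"dy":0.76,"dz":0,"ax":0,"ay":0,"az":0},{"claw":-0.2,"dx":-0.47,"dy":0.76,"dz":0,"ax":0,"ay":0,"az":0}]' | tail -5
python3 -m crank '[{"claw":-0.2,"dx":-0.47,"dy":0.76,"dz":0,"ax":0,"ay":0,"az":0},{"claw":-0.2,"dx":-0.47,"dy":0.76,"dz":0,"ax":0,"ay":0,"az":0},{"claw":-0.2,"dx":-0.47,"dy":0.76,"dz":0,"ax":0,"ay":0,"az":0},{"claw":-0.2,"dx":-0.47,"dy":0.76,"dz":0,"ax":0,"ay":0,"az":0},{"claw":-0.2,"dx":-0.47,"dy":0.76,"dz":0,"ax":0,"ay":0,"az":0},{"claw":-0.2,"dx":-0.47,"dy":0.76,"dz":0,"ax":0,"ay":0,"az":0},{"claw":-0.2,"dx":-0.47,"dy":0.76,"dz":0,"ax":0,"ay":0,"az":0},{"claw":-0.2,"dx":-0.47,"dy":0.76,"dz":0,"ax":0,"ay":0,"az":0}]' | tail -5
python3 -m crank '[{"claw":-0.2,"dx":-0.47,"dy":0.76,"dz":0,"ax":0,"ay":0,"az":0},{"claw":-0.2,"dx":0,"dy":0,"dz":0,"ax":0,"ay":0,"az":0.8},{"claw":-0.2,"dx":0,"dy":0,"dz":0,"ax":0,"ay":0,"az":0.8},{"claw":-0.2,"dx":0,"dy":0,"dz":0,"ax":0,"ay":0,"az":0.8},{"claw":-0.2,"dx":0,"dy":0,"dz":0,"ax":0,"ay":0,"az":0.8},{"claw":-0.2,"dx":0,"dy":0,"dz":0,"ax":0,"ay":0,"az":0.9},{"claw":-0.2,"dx":0,"dy":0,"dz":0,"ax":0,"ay":0,"az":0}]' | tail -5
python3 d.py 0 -67 34 0
```

```text
ee_pos: [0.4967, 0.1388, 0.1453]
eef_rot: [0.986, 0.164, 0.001, 0.0]
ft_force: [-0.2, -0.4, 0.6]
width: 0.0522
grip_force: 0.0
ee_pos: [0.449, -0.0704, 0.1455]
eef_rot: [0.986, 0.164, 0.001, 0.001]
ft_force: [0.7, 0.2, 0.6]
width: 0.0524
grip_force: 0.0
ee_pos: [0.4435, -0.0953, 0.1453]
eef_rot: [0.999, -0.052, 0.001, 0.0]
ft_force: [-0.1, 0.4, -0.7]
width: 0.0522
grip_force: 0.0
t16.3 X -2.1 Y -69.6 Z 145.3 mm yaw 0.0  w 52.2 gf 0.0 F [-0.1  0.4 -0.7] q7 -1.60 tilt [ 0.003 -0.001]
az units [ 0.01 -0.03  0.01]  shift units now [ 0.06 -0.09  3.71]  after turn [ 0.07 -0.09  3.71]
```

```bash

python3 -m crank '[{"claw":-0.2,"dx":0.07,"dy":-0.09,"dz":0.8,"ax":0,"ay":0,"az":0},{"claw":-0.2,"dx":0,"dy":0,"dz":0.8,"ax":0,"ay":0,"az":0},{"claw":-0.2,"dx":0,"dy":0,"dz":0.8,"ax":0,"ay":0,"az":0},{"claw":-0.2,"dx":0,"dy":0,"dz":0.8,"ax":0,"ay":0,"az":0},{"claw":-0.2,"dx":0,"dy":0,"dz":0.5,"ax":0,"ay":0,"az":0},{"claw":-0.2,"dx":0,"dy":0,"dz":0,"ax":0,"ay":0,"az":0},{"claw":0.4,"dx":0,"dy":0,"dz":0,"ax":0,"ay":0,"az":0},{"claw":0.5,"dx":0,"dy":0,"dz":0,"ax":0,"ay":0,"az":0}]' 12 | tail -5
python3 -m crank '[{"claw":0.5,"dx":0,"dy":0,"dz":0,"ax":0,"ay":0,"az":0},{"claw":0.5,"dx":0,"dy":0,"dz":0,"ax":0,"ay":0,"az":0},{"claw":0.5,"dx":0,"dy":0,"dz":-0.9,"ax":0,"ay":0,"az":0},{"claw":0.5,"dx":0,"dy":0,"dz":-0.9,"ax":0,"ay":0,"az":0},{"claw":0.5,"dx":0,"dy":0,"dz":-0.9,"ax":0,"ay":0,"az":-0.8},{"claw":0.5,"dx":0,"dy":0,"dz":-0.9,"ax":0,"ay":0,"az":-0.8},{"claw":0.5,"dx":0,"dy":0,"dz":-0.9,"ax":0,"ay":0,"az":-0.8},{"claw":0.5,"dx":0,"dy":0,"dz":0,"ax":0,"ay":0,"az":-0.8}]' 12 | tail -5
python3 -m crank '[{"claw":0.5,"dx":0,"dy":0,"dz":0,"ax":0,"ay":0,"az":-0.9},{"claw":0.5,"dx":0,"dy":0,"dz":0,"ax":0,"ay":0,"az":0}]' |tail -5
python3 d.py 51 425 68 25
python3 - <<'E'
from h import *
t=r.camera("top"); hsv=cv2.cvtColor(t["color"],cv2.COLOR_RGB2HSV); m=cv2.inRange(hsv[180:230,80:175],(5,90,30),(22,255,255))
cn=max(cv2.findContours(m,0,2)[0],key=cv2.contourArea); q=cv2.boxPoints(cv2.minAreaRect(cn))+[80,180]
C=[onz(t,*a,.075) for a in q]; print("carton",np.round(C,3).tolist(),np.mean(C,0).round(4))
E
```

```text
ee_pos: [0.4464, -0.093, 0.0348]
eef_rot: [0.999, -0.049, 0.001, 0.0]
ft_force: [0.3, 0.1, 0.8]
width: 0.0451
grip_force: 0.0
ee_pos: [0.448, -0.0932, 0.1741]
eef_rot: [0.993, 0.12, 0.004, 0.002]
ft_force: [0.9, 0.2, -0.3]
width: 0.0371
grip_force: 12.0
ee_pos: [0.4457, -0.0931, 0.1696]
eef_rot: [0.986, 0.166, 0.001, 0.001]
ft_force: [-0.1, 0.8, -0.9]
width: 0.0373
grip_force: 12.0
t17.8 X -0.1 Y -67.1 Z 169.6 mm yaw 25.1  w 37.3 gf 12.0 F [-0.1  0.8 -0.9] q7 -1.15 tilt [ 0.003 -0.001]
az units [ 0.02 -0.02  0.02]  shift units now [  8.5  -14.14   3.37]  after turn [  8.48 -14.15   3.39]
carton [[0.603, 0.442, 0.075], [0.586, 0.259, 0.075], [0.485, 0.262, 0.075], [0.502, 0.442, 0.075]] [0.5437 0.3512 0.075 ]
```

```bash

python3 -m crank '[{"claw":0.5,"dx":0.45,"dy":-0.75,"dz":0,"ax":0,"ay":0,"az":0},{"claw":0.5,"dx":0.45,"dy":-0.75,"dz":0,"ax":0,"ay":0,"az":0},{"claw":0.5,"dx":0.45,"dy":-0.75,"dz":0,"ax":0,"ay":0,"az":0},{"claw":0.5,"dx":0.45,"dy":-0.75,"dz":0,"ax":0,"ay":0,"az":0},{"claw":0.5,"dx":0.45,"dy":-0.75,"dz":0,"ax":0,"ay":0,"az":0},{"claw":0.5,"dx":0.45,"dy":-0.75,"dz":0,"ax":0,"ay":0,"az":0},{"claw":0.5,"dx":0.45,"dy":-0.75,"dz":0,"ax":0,"ay":0,"az":0},{"claw":0.5,"dx":0.45,"dy":-0.75,"dz":0,"ax":0,"ay":0,"az":0}]' | tail -5
python3 -m crank '[{"claw":0.5,"dx":0.45,"dy":-0.75,"dz":0,"ax":0,"ay":0,"az":0},{"claw":0.5,"dx":0.45,"dy":-0.75,"dz":0,"ax":0,"ay":0,"az":0},{"claw":0.5,"dx":0.45,"dy":-0.75,"dz":0,"ax":0,"ay":0,"az":0},{"claw":0.5,"dx":0.45,"dy":-0.75,"dz":0,"ax":0,"ay":0,"az":0},{"claw":0.5,"dx":0.45,"dy":-0.75,"dz":0,"ax":0,"ay":0,"az":0},{"claw":0.5,"dx":0.45,"dy":-0.75,"dz":0,"ax":0,"ay":0,"az":0},{"claw":0.5,"dx":0.45,"dy":-0.75,"dz":0,"ax":0,"ay":0,"az":0},{"claw":0.5,"dx":0.45,"dy":-0.75,"dz":0,"ax":0,"ay":0,"az":0}]' | tail -5
python3 -m crank '[{"claw":0.5,"dx":0.43,"dy":-0.72,"dz":0,"ax":0,"ay":0,"az":0},{"claw":0.5,"dx":0.43,"dy":-0.72,"dz":0,"ax":0,"ay":0,"az":0},{"claw":0.5,"dx":0.43,"dy":-0.71,"dz":0,"ax":0,"ay":0,"az":0},{"claw":0.5,"dx":0,"dy":0,"dz":0,"ax":0,"ay":0,"az":0}]' | tail -5
python3 d.py 51 425 68 25
```

```text
ee_pos: [0.4894, 0.1135, 0.1685]
eef_rot: [0.987, 0.162, 0.001, 0.0]
ft_force: [1.3, -0.2, 0.1]
width: 0.0372
grip_force: 12.0
ee_pos: [0.5334, 0.3187, 0.1681]
eef_rot: [0.987, 0.162, 0.0, 0.0]
ft_force: [-0.4, 0.4, 0.4]
width: 0.0368
grip_force: 12.0
ee_pos: [0.5475, 0.396, 0.1678]
eef_rot: [0.986, 0.164, -0.0, -0.001]
ft_force: [0.4, 1.3, -0.1]
width: 0.037
grip_force: 12.0
t19.5 X 50.0 Y 429.9 Z 167.8 mm yaw 24.9  w 37.0 gf 12.0 F [ 0.4  1.3 -0.1] q7 -2.22 tilt [-0.001  0.002]
az units [-0.02  0.   -0.01]  shift units now [-0.04  0.17  3.33]  after turn [-0.04  0.16  3.33]
```

```bash

python3 -m crank '[{"claw":0.5,"dx":-0.1,"dy":0.36,"dz":0,"ax":0,"ay":0,"az":0},{"claw":0.5,"dx":0,"dy":0,"dz":0.8,"ax":0,"ay":0,"az":0},{"claw":0.5,"dx":0,"dy":0,"dz":0.8,"ax":0,"ay":0,"az":0},{"claw":0.5,"dx":0,"dy":0,"dz":0.8,"ax":0,"ay":0,"az":0},{"claw":0.5,"dx":0,"dy":0,"dz":0.7,"ax":0,"ay":0,"az":0},{"claw":0.5,"dx":0,"dy":0,"dz":0.2,"ax":0,"ay":0,"az":0},{"claw":0.5,"dx":0,"dy":0,"dz":0,"ax":0,"ay":0,"az":0}]' | tail -5
python3 -m crank '[{"claw":-0.1,"dx":0,"dy":0,"dz":0,"ax":0,"ay":0,"az":0},{"claw":-0.1,"dx":0,"dy":0,"dz":0,"ax":0,"ay":0,"az":0},{"claw":-0.1,"dx":0,"dy":0,"dz":0,"ax":0,"ay":0,"az":0},{"claw":-0.1,"dx":0,"dy":0,"dz":-0.9,"ax":0,"ay":0,"az":0},{"claw":-0.1,"dx":0,"dy":0,"dz":-0.9,"ax":0,"ay":0,"az":0},{"claw":-0.1,"dx":0,"dy":0,"dz":-0.9,"ax":0,"ay":0,"az":0},{"claw":-0.1,"dx":0,"dy":0,"dz":-0.9,"ax":0,"ay":0,"az":0},{"claw":-1,"dx":0,"dy":0,"dz":-0.9,"ax":0,"ay":0,"az":0}]' | tail -5
python3 d.py 0 -68 200 25
python3 - <<'E'
from scipy.spatial.transform import Rotation as Ro
import numpy as np
D=Ro.from_euler('z',-6,degrees=True);O=np.array([.4528,-.0263,0])
x=np.array([np.cos(np.radians(-26)),np.sin(np.radians(-26))])
for t in [(.4612,-.2574),(.421,-.3348),(.382,-.4124)]:
    m=np.array(t)+.036*x; print(m,D.inv().apply(np.r_[m,0]-O)*1000)
a,b=np.array([.5582,-.2857]),np.array([.4716,-.4722])
m=(a+b)/2; print("rail mid-65",m-.065*x)
E
```

```text
ee_pos: [0.5495, 0.3778, 0.0678]
eef_rot: [0.987, 0.163, -0.001, 0.001]
ft_force: [0.4, 0.4, -0.2]
width: 0.0373
grip_force: 12.0
ee_pos: [0.5497, 0.3802, 0.2071]
eef_rot: [0.986, 0.164, 0.001, -0.0]
ft_force: [0.3, 0.0, -1.0]
width: 0.0503
grip_force: 0.0
t20.8 X 53.9 Y 414.4 Z 207.1 mm yaw 24.9  w 50.3 gf 0.0 F [ 0.3  0.  -1. ] q7 -2.18 tilt [0.002 0.001]
az units [ 0.   -0.02 -0.02]  shift units now [-8.39 13.83  0.22]  after turn [-8.42 13.81  0.24]
[ 0.49355659 -0.27318136] [  66.33944613 -241.26869609    0.        ]
[ 0.45335659 -0.35058136] [  34.45016899 -322.44673501    0.        ]
[ 0.41435659 -0.42818136] [   3.77522382 -403.69824416    0.        ]
rail mid-65 [ 0.45647839 -0.35045588]
```

```bash

python3 -m crank '[{"claw":-0.47,"dx":-0.4,"dy":0.9,"dz":0,"ax":0,"ay":0,"az":0},{"claw":-0.47,"dx":-0.4,"dy":0.9,"dz":0,"ax":0,"ay":0,"az":0},{"claw":-0.47,"dx":-0.4,"dy":0.9,"dz":0,"ax":0,"ay":0,"az":0},{"claw":-0.47,"dx":-0.4,"dy":0.9,"dz":0,"ax":0,"ay":0,"az":0},{"claw":-0.47,"dx":-0.4,"dy":0.9,"dz":0,"ax":0,"ay":0,"az":0},{"claw":-0.47,"dx":-0.4,"dy":0.9,"dz":0,"ax":0,"ay":0,"az":0},{"claw":-0.47,"dx":-0.4,"dy":0.9,"dz":0,"ax":0,"ay":0,"az":0},{"claw":-0.47,"dx":-0.4,"dy":0.9,"dz":0,"ax":0,"ay":0,"az":0}]' | tail -5
python3 -m crank '[{"claw":-0.47,"dx":-0.4,"dy":0.9,"dz":0,"ax":0,"ay":0,"az":0},{"claw":-0.47,"dx":-0.4,"dy":0.9,"dz":0,"ax":0,"ay":0,"az":0},{"claw":-0.47,"dx":-0.4,"dy":0.9,"dz":0,"ax":0,"ay":0,"az":0},{"claw":-0.47,"dx":-0.4,"dy":0.9,"dz":0,"ax":0,"ay":0,"az":0},{"claw":-0.47,"dx":-0.4,"dy":0.9,"dz":0,"ax":0,"ay":0,"az":0},{"claw":-0.47,"dx":-0.4,"dy":0.9,"dz":0,"ax":0,"ay":0,"az":0},{"claw":-0.47,"dx":-0.4,"dy":0.9,"dz":0,"ax":0,"ay":0,"az":0},{"claw":-0.47,"dx":-0.4,"dy":0.9,"dz":0,"ax":0,"ay":0,"az":0}]' | tail -5
python3 -m crank '[{"claw":-0.47,"dx":-0.4,"dy":0.9,"dz":0,"ax":0,"ay":0,"az":0},{"claw":-0.47,"dx":-0.4,"dy":0.9,"dz":0,"ax":0,"ay":0,"az":0},{"claw":-0.47,"dx":-0.4,"dy":0.9,"dz":0,"ax":0,"ay":0,"az":0},{"claw":-0.47,"dx":-0.4,"dy":0.9,"dz":0,"ax":0,"ay":0,"az":0},{"claw":-0.47,"dx":-0.4,"dy":0.9,"dz":0,"ax":0,"ay":0,"az":-0.9},{"claw":-0.47,"dx":0,"dy":0,"dz":0,"ax":0,"ay":0,"az":-0.9},{"claw":-0.47,"dx":0,"dy":0,"dz":0,"ax":0,"ay":0,"az":-0.9},{"claw":-0.47,"dx":0,"dy":0,"dz":0,"ax":0,"ay":0,"az":-0.9}]' | tail -5
python3 -m crank '[{"claw":-0.47,"dx":0,"dy":0,"dz":0,"ax":0,"ay":0,"az":-0.9},{"claw":-0.47,"dx":0,"dy":0,"dz":0,"ax":0,"ay":0,"az":-0.9},{"claw":-0.47,"dx":0,"dy":0,"dz":0,"ax":0,"ay":0,"az":-0.9},{"claw":-0.47,"dx":0,"dy":0,"dz":0,"ax":0,"ay":0,"az":-0.9},{"claw":-0.47,"dx":0,"dy":0,"dz":0,"ax":0,"ay":0,"az":-0.3},{"claw":-0.47,"dx":0,"dy":0,"dz":0,"ax":0,"ay":0,"az":0}]' | tail -5
python3 d.py 67 -241 170 70
```

```text
ee_pos: [0.5286, 0.1434, 0.2056]
eef_rot: [0.986, 0.164, 0.001, 0.0]
ft_force: [1.3, -0.5, 0.1]
width: 0.0635
grip_force: 0.0
ee_pos: [0.5077, -0.0922, 0.2057]
eef_rot: [0.986, 0.164, 0.001, 0.001]
ft_force: [0.5, 0.3, -0.5]
width: 0.0637
grip_force: 0.0
ee_pos: [0.4948, -0.2385, 0.2055]
eef_rot: [0.938, 0.348, 0.001, 0.001]
ft_force: [-0.4, 0.4, 1.1]
width: 0.0637
grip_force: 0.0
ee_pos: [0.495, -0.2379, 0.2056]
eef_rot: [0.848, 0.53, 0.001, 0.001]
ft_force: [1.0, 1.5, 0.7]
width: 0.0638
grip_force: 0.0
t23.3 X 64.0 Y -206.1 Z 205.6 mm yaw 70.0  w 63.8 gf 0.0 F [1.  1.5 0.7] q7 -0.24 tilt [ 0.002 -0.001]
az units [ 0.02 -0.   -0.01]  shift units now [-1.06  0.49  1.19]  after turn [-1.06  0.49  1.19]
```

```bash

python3 -m crank '[{"claw":-0.47,"dx":-0.53,"dy":0.25,"dz":0.6,"ax":0,"ay":0,"az":0},{"claw":-0.47,"dx":-0.53,"dy":0.24,"dz":0.59,"ax":0,"ay":0,"az":0},{"claw":-0.47,"dx":0,"dy":0,"dz":0,"ax":0,"ay":0,"az":0},{"claw":-0.47,"dx":0,"dy":0,"dz":0,"ax":0,"ay":0,"az":0}]' | tail -5
python3 d.py 67 -241 129.5 70
python3 - <<'E'
from h import *
s,t=r.camera("scene"),r.camera("top")
def draw(c,x,y,w,h,k):
    im=cv2.resize(c["color"][y:y+h,x:x+w,::-1],None,fx=k,fy=k,interpolation=cv2.INTER_CUBIC)
    st=r.read_state()
    for X,col in(([.4945,-.273,.135],(0,0,255)),([.455,-.3505,.135],(0,0,255)),([.4154,-.428,.135],(0,0,255)),(st["ee_pos"]-[0,0,.011],(0,255,0))):
        p=((proj(c,X)-[x,y]+.5)*k).astype(int); cv2.circle(im,tuple(int(i) for i in p),4,col,-1)
    return im
a=draw(s,280,150,80,80,5);b=draw(t,310,160,100,75,4)
o=np.zeros((400,800,3),np.uint8);o[:400,:400]=a;o[:300,400:]=b;cv2.imwrite("pics/g.png",o)
E
```

```text
ee_pos: [0.4933, -0.2735, 0.1685]
eef_rot: [0.849, 0.528, 0.0, -0.0]
ft_force: [1.2, 0.6, -0.2]
width: 0.0638
grip_force: 0.0
t23.6 X 66.1 Y -241.6 Z 168.5 mm yaw 69.7  w 63.8 gf 0.0 F [ 1.2  0.6 -0.2] q7 -0.21 tilt [0.    0.001]
az units [-0.   -0.01 -0.05]  shift units now [0.03 0.02 1.3 ]  after turn [0.03 0.02 1.3 ]
```

View pics/g.png

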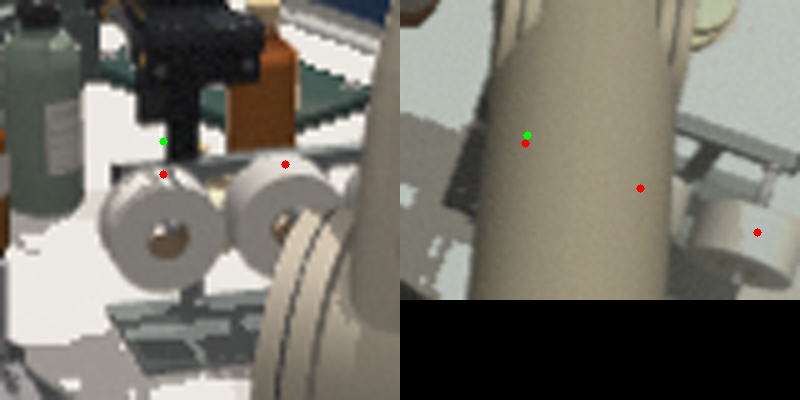

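The red dots (predicted roll tops) sit on the rolls in both views, and the fingers straddle roll 1 at (163,174). Next I descend and grip.

```bash

python3 -m crank '[{"claw":-0.47,"dx":0.03,"dy":0,"dz":0.4,"ax":0,"ay":0,"az":0},{"claw":-0.47,"dx":0,"dy":0,"dz":0.4,"ax":0,"ay":0,"az":0},{"claw":-0.47,"dx":0,"dy":0,"dz":0.4,"ax":0,"ay":0,"az":0},{"claw":-0.47,"dx":0,"dy":0,"dz":0.08,"ax":0,"ay":0,"az":0},{"claw":0,"dx":0,"dy":0,"dz":0,"ax":0,"ay":0,"az":0},{"claw":0.4,"dx":0,"dy":0,"dz":0,"ax":0,"ay":0,"az":0},{"claw":0.4,"dx":0,"dy":0,"dz":0,"ax":0,"ay":0,"az":0},{"claw":0.4,"dx":0,"dy":0,"dz":0,"ax":0,"ay":0,"az":0}]' 40 | tail -5
python3 -m crank '[{"claw":0.4,"dx":0,"dy":0,"dz":0,"ax":0,"ay":0,"az":0},{"claw":0.4,"dx":0,"dy":0,"dz":0,"ax":0,"ay":0,"az":0},{"claw":0.4,"dx":0,"dy":0,"dz":0,"ax":0,"ay":0,"az":0}]' 40 | tail -5
python3 d.py 67 -241 142.5 70
```

```text
ee_pos: [0.4946, -0.2725, 0.131]
eef_rot: [0.849, 0.529, 0.001, 0.001]
ft_force: [-0.2, 0.2, -0.7]
width: 0.0452
grip_force: 0.0
ee_pos: [0.4942, -0.2723, 0.1308]
eef_rot: [0.849, 0.529, 0.0, 0.0]
ft_force: [-1.1, 1.4, 4.0]
width: 0.0377
grip_force: 40.0
t24.6 X 66.9 Y -240.3 Z 130.8 mm yaw 69.9  w 37.7 gf 40.0 F [-1.1  1.4  4. ] q7 -0.24 tilt [ 0.001 -0.   ]
az units [ 0.01 -0.   -0.02]  shift units now [-0.02  0.01 -0.39]  after turn [-0.02  0.01 -0.39]
```

```bash

python3 -m crank '[{"claw":0.4,"dx":0,"dy":0,"dz":-0.2,"ax":0,"ay":0,"az":0},{"claw":0.4,"dx":0,"dy":0,"dz":-0.23,"ax":0,"ay":0,"az":0},{"claw":0.4,"dx":0,"dy":0,"dz":0,"ax":0,"ay":0,"az":0},{"claw":0.4,"dx":0,"dy":0,"dz":0,"ax":0,"ay":0,"az":0}]' | tail -5
python3 d.py 67 -241 142.5 70
python3 -m crank '[{"claw":0.4,"dx":0,"dy":-0.3,"dz":0,"ax":0,"ay":0,"az":0},{"claw":0.4,"dx":0,"dy":-0.4,"dz":0,"ax":0,"ay":0,"az":0},{"claw":0.4,"dx":0,"dy":0,"dz":0,"ax":0,"ay":0,"az":0}]' | tail -5
python3 d.py 67 -241 143.5 70
```

```text
ee_pos: [0.4946, -0.2725, 0.1439]
eef_rot: [0.849, 0.529, 0.001, 0.001]
ft_force: [0.3, 1.0, -2.9]
width: 0.0377
grip_force: 40.0
t25.0 X 67.3 Y -240.5 Z 143.9 mm yaw 69.9  w 37.7 gf 40.0 F [ 0.3  1.  -2.9] q7 -0.23 tilt [ 0.002 -0.001]
az units [ 0.02 -0.   -0.02]  shift units now [-0.02 -0.    0.05]  after turn [-0.02 -0.    0.05]
ee_pos: [0.4735, -0.2621, 0.1428]
eef_rot: [0.849, 0.529, -0.0, -0.0]
ft_force: [-0.3, -1.1, -1.6]
width: 0.0375
grip_force: 40.0
t25.2 X 45.2 Y -232.3 Z 142.8 mm yaw 69.9  w 37.5 gf 40.0 F [-0.3 -1.1 -1.6] q7 -0.21 tilt [-0.001  0.   ]
az units [-0.01  0.   -0.02]  shift units now [-0.02  0.78 -0.02]  after turn [-0.02  0.78 -0.02]
```

```bash

python3 -m crank '[{"claw":0.4,"dx":0,"dy":-0.5,"dz":0,"ax":0,"ay":0,"az":0},{"claw":0.4,"dx":0,"dy":-0.6,"dz":0,"ax":0,"ay":0,"az":0},{"claw":0.4,"dx":0,"dy":-0.6,"dz":0,"ax":0,"ay":0,"az":0},{"claw":0.4,"dx":0,"dy":-0.2,"dz":-0.3,"ax":0,"ay":0,"az":0},{"claw":0.4,"dx":0,"dy":0,"dz":-0.7,"ax":0,"ay":0,"az":0},{"claw":0.4,"dx":0,"dy":0,"dz":-0.7,"ax":0,"ay":0,"az":0},{"claw":0.4,"dx":0,"dy":0,"dz":0,"ax":0,"ay":0,"az":0}]' | tail -5
python3 d.py 0 -68 190 0
python3 d.py 0 -68 190 70
python3 - <<'E'
from h import *
s,t=r.camera("scene"),r.camera("top")
a=cv2.resize(s["color"][150:250,220:360,::-1],None,fx=4,fy=4);cv2.imwrite("pics/i.png",a)
E
```

```text
ee_pos: [0.4257, -0.2386, 0.1979]
eef_rot: [0.849, 0.529, 0.001, 0.003]
ft_force: [0.2, -0.1, -1.0]
width: 0.0372
grip_force: 40.0
t25.8 X -4.7 Y -214.0 Z 197.9 mm yaw 69.9  w 37.2 gf 40.0 F [ 0.2 -0.1 -1. ] q7 -0.10 tilt [ 0.005 -0.004]
az units [ 0.06 -0.03 11.64]  shift units now [ 4.62 -1.53  0.25]  after turn [ 0.16 -4.87  0.26]
t25.8 X -4.7 Y -214.0 Z 197.9 mm yaw 69.9  w 37.2 gf 40.0 F [ 0.2 -0.1 -1. ] q7 -0.10 tilt [ 0.005 -0.004]
az units [ 0.06  0.01 -0.02]  shift units now [ 4.62 -1.53  0.25]  after turn [ 4.63 -1.52  0.26]
```

View pics/i.png

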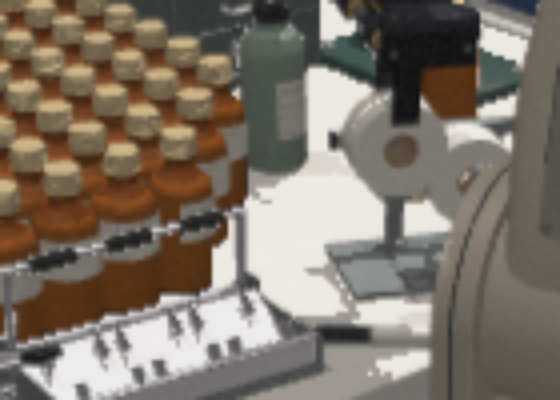

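Roll 1 is off its hook, hanging in the fingers with its hole at (402,150), and the bed is empty. Next I carry it to lane 3.

```bash

python3 -m crank '[{"claw":0.4,"dx":0.77,"dy":-0.25,"dz":0,"ax":0,"ay":0,"az":0},{"claw":0.4,"dx":0.77,"dy":-0.25,"dz":0,"ax":0,"ay":0,"az":0},{"claw":0.4,"dx":0.77,"dy":-0.25,"dz":0,"ax":0,"ay":0,"az":0},{"claw":0.4,"dx":0.77,"dy":-0.25,"dz":0,"ax":0,"ay":0,"az":0},{"claw":0.4,"dx":0.77,"dy":-0.25,"dz":0,"ax":0,"ay":0,"az":0},{"claw":0.4,"dx":0.77,"dy":-0.25,"dz":0,"ax":0,"ay":0,"az":0},{"claw":0.4,"dx":0,"dy":0,"dz":0,"ax":0,"ay":0,"az":0.97},{"claw":0.4,"dx":0,"dy":0,"dz":0,"ax":0,"ay":0,"az":0.97}]' | tail -5
python3 -m crank '[{"claw":0.4,"dx":0,"dy":0,"dz":0,"ax":0,"ay":0,"az":0.97},{"claw":0.4,"dx":0,"dy":0,"dz":0,"ax":0,"ay":0,"az":0.97},{"claw":0.4,"dx":0,"dy":0,"dz":0,"ax":0,"ay":0,"az":0.97},{"claw":0.4,"dx":0,"dy":0,"dz":0,"ax":0,"ay":0,"az":0.97},{"claw":0.4,"dx":0,"dy":0,"dz":0,"ax":0,"ay":0,"az":0.97},{"claw":0.4,"dx":0,"dy":0,"dz":0,"ax":0,"ay":0,"az":0.97},{"claw":0.4,"dx":0,"dy":0,"dz":0,"ax":0,"ay":0,"az":0.97},{"claw":0.4,"dx":0,"dy":0,"dz":0,"ax":0,"ay":0,"az":0.97}]' | tail -5
python3 -m crank '[{"claw":0.4,"dx":0,"dy":0,"dz":0,"ax":0,"ay":0,"az":0.97},{"claw":0.4,"dx":0,"dy":0,"dz":0,"ax":0,"ay":0,"az":0.97},{"claw":0.4,"dx":0,"dy":0,"dz":0,"ax":0,"ay":0,"az":0}]' | tail -5
python3 d.py 0 -68 93 0
```

```text
ee_pos: [0.4444, -0.092, 0.1931]
eef_rot: [0.898, 0.44, -0.0, -0.0]
ft_force: [-0.5, -1.3, -1.3]
width: 0.0371
grip_force: 40.0
ee_pos: [0.4441, -0.0936, 0.1929]
eef_rot: [0.999, 0.047, -0.0, -0.0]
ft_force: [0.7, -1.2, -1.9]
width: 0.0377
grip_force: 40.0
ee_pos: [0.4442, -0.0936, 0.193]
eef_rot: [0.999, -0.054, -0.0, -0.0]
ft_force: [-1.3, -0.4, -2.4]
width: 0.0374
grip_force: 40.0
t27.5 X -1.6 Y -67.9 Z 193.0 mm yaw -0.2  w 37.4 gf 40.0 F [-1.3 -0.4 -2.4] q7 -1.58 tilt [-0.001  0.001]
az units [-0.    0.01 -0.04]  shift units now [0.05 0.01 3.33]  after turn [0.05 0.   3.33]
```

```bash

python3 -m crank '[{"claw":0.4,"dx":0.05,"dy":0,"dz":0.8,"ax":0,"ay":0,"az":0},{"claw":0.4,"dx":0,"dy":0,"dz":0.8,"ax":0,"ay":0,"az":0},{"claw":0.4,"dx":0,"dy":0,"dz":0.7,"ax":0,"ay":0,"az":0},{"claw":0.4,"dx":0,"dy":0,"dz":0.3,"ax":0,"ay":0,"az":0},{"claw":0.4,"dx":0,"dy":0,"dz":0.3,"ax":0,"ay":0,"az":0},{"claw":0.4,"dx":0,"dy":0,"dz":0,"ax":0,"ay":0,"az":0}]' | tail -5
python3 d.py 0 -68 93 0
python3 -m crank '[{"claw":0.4,"dx":0,"dy":0,"dz":0.15,"ax":0,"ay":0,"az":0},{"claw":0.4,"dx":0,"dy":0,"dz":0.15,"ax":0,"ay":0,"az":0},{"claw":0.4,"dx":0,"dy":0,"dz":0.1,"ax":0,"ay":0,"az":0},{"claw":0.4,"dx":0,"dy":0,"dz":0,"ax":0,"ay":0,"az":0}]' | tail -5
python3 d.py 0 -68 93 0
```

```text
ee_pos: [0.4456, -0.0936, 0.1059]
eef_rot: [0.999, -0.051, -0.001, -0.0]
ft_force: [0.6, -0.1, -1.8]
width: 0.0371
grip_force: 40.0
t28.0 X -0.1 Y -67.7 Z 105.9 mm yaw 0.1  w 37.1 gf 40.0 F [ 0.6 -0.1 -1.8] q7 -1.68 tilt [-0.001  0.001]
az units [-0.01  0.01  0.02]  shift units now [0.   0.01 0.43]  after turn [0.   0.01 0.43]
ee_pos: [0.4463, -0.0939, 0.0951]
eef_rot: [0.999, -0.052, 0.0, 0.0]
ft_force: [0.2, 0.0, -1.4]
width: 0.0371
grip_force: 40.0
t28.3 X 0.7 Y -67.9 Z 95.1 mm yaw 0.0  w 37.1 gf 40.0 F [ 0.2  0.  -1.4] q7 -1.70 tilt [ 0.001 -0.   ]
az units [ 0.   -0.01  0.01]  shift units now [-0.02  0.    0.07]  after turn [-0.02  0.    0.07]
```

No contact with the fins so far. I'll lower the last bit, release, retreat and look.

```bash

python3 -m crank '[{"claw":0.4,"dx":0,"dy":0,"dz":0.1,"ax":0,"ay":0,"az":0},{"claw":0.4,"dx":0,"dy":0,"dz":0,"ax":0,"ay":0,"az":0}]' | tail -5
python3 -m crank '[{"claw":-0.1,"dx":0,"dy":0,"dz":0,"ax":0,"ay":0,"az":0},{"claw":-0.1,"dx":0,"dy":0,"dz":0,"ax":0,"ay":0,"az":0},{"claw":-0.1,"dx":0,"dy":0,"dz":0,"ax":0,"ay":0,"az":0},{"claw":-0.1,"dx":0,"dy":0,"dz":0,"ax":0,"ay":0,"az":0},{"claw":-0.1,"dx":0,"dy":0,"dz":-0.5,"ax":0,"ay":0,"az":0},{"claw":-0.1,"dx":0,"dy":0,"dz":-0.8,"ax":0,"ay":0,"az":0},{"claw":-0.47,"dx":0,"dy":0,"dz":-1,"ax":0,"ay":0,"az":0},{"claw":-0.47,"dx":0,"dy":0,"dz":-1,"ax":0,"ay":0,"az":0}]' | tail -5
python3 d.py 36 -322 190 0
python3 - <<'E'
from h import *
s,t=r.camera("scene"),r.camera("top")
a=cv2.resize(s["color"][170:270,200:360,::-1],None,fx=5,fy=5);cv2.imwrite("pics/j.png",a)
E
```

```text
ee_pos: [0.4472, -0.0938, 0.0935]
eef_rot: [0.999, -0.052, 0.001, 0.001]
ft_force: [-5.4, 0.8, 12.1]
width: 0.0368
grip_force: 40.0
ee_pos: [0.4459, -0.0935, 0.1921]
eef_rot: [0.999, -0.052, 0.0, -0.0]
ft_force: [1.3, -1.3, 0.3]
width: 0.0545
grip_force: 0.0
t29.1 X 0.1 Y -67.5 Z 192.1 mm yaw 0.1  w 54.5 gf 0.0 F [ 1.3 -1.3  0.3] q7 -1.58 tilt [0.    0.001]
az units [-0.01 -0.    0.01]  shift units now [1.19 8.48 0.07]  after turn [1.2  8.48 0.07]
```

View pics/j.png

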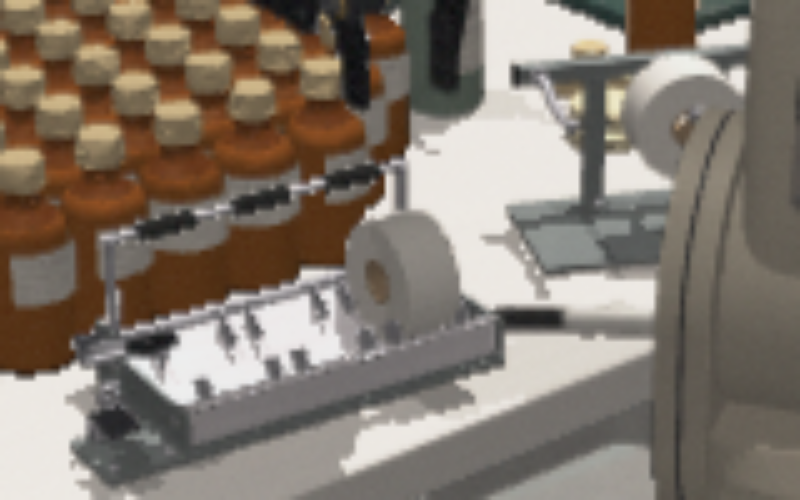

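Roll 1 sits between the fins of lane 3 (crop 405,275), looking home. Next is roll 2.

```bash

python3 -m crank '[{"claw":-0.47,"dx":0.13,"dy":0.94,"dz":0,"ax":0,"ay":0,"az":0},{"claw":-0.47,"dx":0.13,"dy":0.94,"dz":0,"ax":0,"ay":0,"az":0},{"claw":-0.47,"dx":0.13,"dy":0.94,"dz":0,"ax":0,"ay":0,"az":0},{"claw":-0.47,"dx":0.13,"dy":0.94,"dz":0,"ax":0,"ay":0,"az":0},{"claw":-0.47,"dx":0.13,"dy":0.94,"dz":0,"ax":0,"ay":0,"az":0},{"claw":-0.47,"dx":0.13,"dy":0.94,"dz":0,"ax":0,"ay":0,"az":0},{"claw":-0.47,"dx":0.13,"dy":0.94,"dz":0,"ax":0,"ay":0,"az":0},{"claw":-0.47,"dx":0.13,"dy":0.94,"dz":0,"ax":0,"ay":0,"az":0}]' | tail -5
python3 -m crank '[{"claw":-0.47,"dx":0.13,"dy":0.95,"dz":0,"ax":0,"ay":0,"az":0},{"claw":-0.47,"dx":0,"dy":0,"dz":0,"ax":0,"ay":0,"az":-0.97},{"claw":-0.47,"dx":0,"dy":0,"dz":0,"ax":0,"ay":0,"az":-0.97},{"claw":-0.47,"dx":0,"dy":0,"dz":0,"ax":0,"ay":0,"az":-0.97},{"claw":-0.47,"dx":0,"dy":0,"dz":0,"ax":0,"ay":0,"az":-0.97},{"claw":-0.47,"dx":0,"dy":0,"dz":0,"ax":0,"ay":0,"az":-0.97},{"claw":-0.47,"dx":0,"dy":0,"dz":0,"ax":0,"ay":0,"az":-0.97},{"claw":-0.47,"dx":0,"dy":0,"dz":0,"ax":0,"ay":0,"az":-0.97}]' | tail -5
python3 -m crank '[{"claw":-0.47,"dx":0,"dy":0,"dz":0,"ax":0,"ay":0,"az":-0.97},{"claw":-0.47,"dx":0,"dy":0,"dz":0,"ax":0,"ay":0,"az":-0.97},{"claw":-0.47,"dx":0,"dy":0,"dz":0,"ax":0,"ay":0,"az":-0.97},{"claw":-0.47,"dx":0,"dy":0,"dz":0,"ax":0,"ay":0,"az":-0.97},{"claw":-0.47,"dx":0,"dy":0,"dz":0,"ax":0,"ay":0,"az":-0.97},{"claw":-0.47,"dx":0,"dy":0,"dz":0,"ax":0,"ay":0,"az":0},{"claw":-0.47,"dx":0,"dy":0,"dz":0,"ax":0,"ay":0,"az":0}]' | tail -5
python3 d.py 36 -322 130 70
```

```text
ee_pos: [0.4535, -0.3229, 0.1905]
eef_rot: [0.999, -0.052, 0.0, -0.0]
ft_force: [0.8, 0.4, 0.9]
width: 0.0635
grip_force: 0.0
ee_pos: [0.4546, -0.3502, 0.1906]
eef_rot: [0.954, 0.301, 0.0, -0.0]
ft_force: [-0.6, 0.1, -0.2]
width: 0.0637
grip_force: 0.0
ee_pos: [0.4546, -0.3502, 0.1908]
eef_rot: [0.85, 0.528, 0.0, 0.0]
ft_force: [-0.2, 0.2, 0.0]
width: 0.0641
grip_force: 0.0
t31.2 X 35.7 Y -321.9 Z 190.8 mm yaw 69.7  w 64.1 gf 0.0 F [-0.2  0.2  0. ] q7 -0.11 tilt [0.001 0.   ]
az units [ 0.01 -0.01 -0.05]  shift units now [0.   0.01 2.03]  after turn [0.   0.01 2.03]
```

```bash

python3 -m crank '[{"claw":-0.47,"dx":0,"dy":0,"dz":0.6,"ax":0,"ay":0,"az":0},{"claw":-0.47,"dx":0,"dy":0,"dz":0.5,"ax":0,"ay":0,"az":0},{"claw":-0.47,"dx":0,"dy":0,"dz":0.4,"ax":0,"ay":0,"az":0},{"claw":-0.47,"dx":0,"dy":0,"dz":0.3,"ax":0,"ay":0,"az":0},{"claw":-0.47,"dx":0,"dy":0,"dz":0.2,"ax":0,"ay":0,"az":0},{"claw":-0.47,"dx":0,"dy":0,"dz":0,"ax":0,"ay":0,"az":0},{"claw":0.4,"dx":0,"dy":0,"dz":0,"ax":0,"ay":0,"az":0},{"claw":0.4,"dx":0,"dy":0,"dz":0,"ax":0,"ay":0,"az":0}]' 40 | tail -5
python3 -m crank '[{"claw":0.4,"dx":0,"dy":0,"dz":0,"ax":0,"ay":0,"az":0},{"claw":0.4,"dx":0,"dy":0,"dz":0,"ax":0,"ay":0,"az":0},{"claw":0.4,"dx":0,"dy":0,"dz":0,"ax":0,"ay":0,"az":0},{"claw":0.4,"dx":0,"dy":0,"dz":0,"ax":0,"ay":0,"az":0}]' 40 | tail -5
python3 d.py 36 -322 143.5 70
python3 -m crank '[{"claw":0.4,"dx":0,"dy":0,"dz":-0.2,"ax":0,"ay":0,"az":0},{"claw":0.4,"dx":0,"dy":0,"dz":-0.23,"ax":0,"ay":0,"az":0},{"claw":0.4,"dx":0,"dy":0,"dz":0,"ax":0,"ay":0,"az":0},{"claw":0.4,"dx":0,"dy":0,"dz":0,"ax":0,"ay":0,"az":0}]' | tail -5
python3 d.py 36 -322 143.5 70
```

```text
ee_pos: [0.4553, -0.3503, 0.132]
eef_rot: [0.849, 0.529, 0.001, 0.001]
ft_force: [0.8, 0.1, 0.9]
width: 0.0565
grip_force: 0.0
ee_pos: [0.4549, -0.3503, 0.1317]
eef_rot: [0.849, 0.529, 0.0, 0.001]
ft_force: [-1.1, 0.6, 2.3]
width: 0.0371
grip_force: 40.0
t32.2 X 35.9 Y -322.0 Z 131.7 mm yaw 69.9  w 37.1 gf 40.0 F [-1.1  0.6  2.3] q7 -0.14 tilt [ 0.001 -0.   ]
az units [ 0.01 -0.   -0.02]  shift units now [ 0.    0.   -0.39]  after turn [ 0.    0.   -0.39]
ee_pos: [0.4551, -0.3504, 0.1448]
eef_rot: [0.849, 0.529, 0.001, 0.001]
ft_force: [-0.0, 0.5, -1.6]
width: 0.0373
grip_force: 40.0
t32.5 X 36.1 Y -322.1 Z 144.8 mm yaw 69.9  w 37.3 gf 40.0 F [-0.   0.5 -1.6] q7 -0.13 tilt [ 0.002 -0.001]
az units [ 0.02  0.   -0.02]  shift units now [ 0.   -0.01  0.04]  after turn [ 0.   -0.01  0.04]
```

```bash

python3 -m crank '[{"claw":0.4,"dx":0,"dy":-0.3,"dz":0,"ax":0,"ay":0,"az":0},{"claw":0.4,"dx":0,"dy":-0.4,"dz":0,"ax":0,"ay":0,"az":0},{"claw":0.4,"dx":0,"dy":-0.5,"dz":0,"ax":0,"ay":0,"az":0},{"claw":0.4,"dx":0,"dy":-0.6,"dz":0,"ax":0,"ay":0,"az":0},{"claw":0.4,"dx":0,"dy":-0.6,"dz":0,"ax":0,"ay":0,"az":0},{"claw":0.4,"dx":0,"dy":-0.2,"dz":-0.3,"ax":0,"ay":0,"az":0},{"claw":0.4,"dx":0,"dy":0,"dz":-0.7,"ax":0,"ay":0,"az":0},{"claw":0.4,"dx":0,"dy":0,"dz":-0.8,"ax":0,"ay":0,"az":0}]' | tail -5
python3 -m crank '[{"claw":0.4,"dx":0,"dy":0,"dz":0,"ax":0,"ay":0,"az":0}]' | tail -5
python3 d.py 0 0 195 70
```

```text
ee_pos: [0.3829, -0.315, 0.1975]
eef_rot: [0.849, 0.529, -0.0, -0.001]
ft_force: [0.3, 0.1, -2.0]
width: 0.0373
grip_force: 40.0
ee_pos: [0.3857, -0.3165, 0.2017]
eef_rot: [0.849, 0.529, 0.001, 0.003]
ft_force: [1.5, 0.4, -1.3]
width: 0.0374
grip_force: 40.0
t33.2 X -36.4 Y -295.6 Z 201.7 mm yaw 69.9  w 37.4 gf 40.0 F [ 1.5  0.4 -1.3] q7 0.03 tilt [ 0.004 -0.004]
az units [ 0.05  0.02 -0.02]  shift units now [ 9.67 -2.26  0.19]  after turn [ 9.67 -2.23  0.22]
```

```bash

python3 -m crank '[{"claw":0.4,"dx":0.8,"dy":-0.19,"dz":0,"ax":0,"ay":0,"az":0},{"claw":0.4,"dx":0.8,"dy":-0.19,"dz":0,"ax":0,"ay":0,"az":0},{"claw":0.4,"dx":0.8,"dy":-0.19,"dz":0,"ax":0,"ay":0,"az":0},{"claw":0.4,"dx":0.8,"dy":-0.19,"dz":0,"ax":0,"ay":0,"az":0},{"claw":0.4,"dx":0.8,"dy":-0.19,"dz":0,"ax":0,"ay":0,"az":0},{"claw":0.4,"dx":0.8,"dy":-0.19,"dz":0,"ax":0,"ay":0,"az":0},{"claw":0.4,"dx":0.8,"dy":-0.19,"dz":0,"ax":0,"ay":0,"az":0},{"claw":0.4,"dx":0.8,"dy":-0.19,"dz":0,"ax":0,"ay":0,"az":0}]' | tail -5
python3 -m crank '[{"claw":0.4,"dx":0.8,"dy":-0.19,"dz":0,"ax":0,"ay":0,"az":0},{"claw":0.4,"dx":0.8,"dy":-0.19,"dz":0,"ax":0,"ay":0,"az":0},{"claw":0.4,"dx":0.8,"dy":-0.19,"dz":0,"ax":0,"ay":0,"az":0},{"claw":0.4,"dx":0.87,"dy":-0.16,"dz":0,"ax":0,"ay":0,"az":0},{"claw":0.4,"dx":0,"dy":0,"dz":0,"ax":0,"ay":0,"az":0.97},{"claw":0.4,"dx":0,"dy":0,"dz":0,"ax":0,"ay":0,"az":0.97},{"claw":0.4,"dx":0,"dy":0,"dz":0,"ax":0,"ay":0,"az":0.97},{"claw":0.4,"dx":0,"dy":0,"dz":0,"ax":0,"ay":0,"az":0.97}]' | tail -5
python3 -m crank '[{"claw":0.4,"dx":0,"dy":0,"dz":0,"ax":0,"ay":0,"az":0.97},{"claw":0.4,"dx":0,"dy":0,"dz":0,"ax":0,"ay":0,"az":0.97},{"claw":0.4,"dx":0,"dy":0,"dz":0,"ax":0,"ay":0,"az":0.97},{"claw":0.4,"dx":0,"dy":0,"dz":0,"ax":0,"ay":0,"az":0.97},{"claw":0.4,"dx":0,"dy":0,"dz":0,"ax":0,"ay":0,"az":0.97},{"claw":0.4,"dx":0,"dy":0,"dz":0,"ax":0,"ay":0,"az":0.97},{"claw":0.4,"dx":0,"dy":0,"dz":0,"ax":0,"ay":0,"az":0.97},{"claw":0.4,"dx":0,"dy":0,"dz":0,"ax":0,"ay":0,"az":0.97}]' | tail -5
python3 -m crank '[{"claw":0.4,"dx":0,"dy":0,"dz":0,"ax":0,"ay":0,"az":0}]' | tail -5
python3 d.py 0 0 94 0
```

```text
ee_pos: [0.4277, -0.1222, 0.1975]
eef_rot: [0.849, 0.529, -0.0, 0.0]
ft_force: [0.7, -0.1, -2.0]
width: 0.0377
grip_force: 40.0
ee_pos: [0.4512, -0.0255, 0.1974]
eef_rot: [0.939, 0.345, -0.0, 0.0]
ft_force: [-0.8, 0.0, -2.1]
width: 0.0376
grip_force: 40.0
ee_pos: [0.4512, -0.0257, 0.1974]
eef_rot: [0.999, -0.055, 0.0, 0.0]
ft_force: [0.4, 0.2, -2.3]
width: 0.0373
grip_force: 40.0
ee_pos: [0.4513, -0.0257, 0.1975]
eef_rot: [0.999, -0.055, 0.0, 0.0]
ft_force: [-0.4, 0.8, -2.9]
width: 0.0374
grip_force: 40.0
t35.3 X -1.6 Y 0.4 Z 197.5 mm yaw -0.3  w 37.4 gf 40.0 F [-0.4  0.8 -2.9] q7 -1.74 tilt [ 0.    -0.001]
az units [ 0.01 -0.   -0.04]  shift units now [0.05 0.01 3.45]  after turn [0.05 0.01 3.45]
```

```bash

python3 -m crank '[{"claw":0.4,"dx":0.05,"dy":0,"dz":0.8,"ax":0,"ay":0,"az":-0.04},{"claw":0.4,"dx":0,"dy":0,"dz":0.8,"ax":0,"ay":0,"az":0},{"claw":0.4,"dx":0,"dy":0,"dz":0.8,"ax":0,"ay":0,"az":0},{"claw":0.4,"dx":0,"dy":0,"dz":0.4,"ax":0,"ay":0,"az":0},{"claw":0.4,"dx":0,"dy":0,"dz":0.3,"ax":0,"ay":0,"az":0},{"claw":0.4,"dx":0,"dy":0,"dz":0.2,"ax":0,"ay":0,"az":0},{"claw":0.4,"dx":0,"dy":0,"dz":0.1,"ax":0,"ay":0,"az":0},{"claw":0.4,"dx":0,"dy":0,"dz":0,"ax":0,"ay":0,"az":0}]' | tail -5
python3 d.py 0 0 94 0
```

```text
ee_pos: [0.4535, -0.0258, 0.0961]
eef_rot: [0.999, -0.05, 0.001, 0.0]
ft_force: [0.0, 1.1, -1.9]
width: 0.0373
grip_force: 40.0
t36.0 X 0.7 Y 0.5 Z 96.1 mm yaw 0.3  w 37.3 gf 40.0 F [ 0.   1.1 -1.9] q7 -1.92 tilt [ 0.001 -0.   ]
az units [ 0.   -0.01  0.05]  shift units now [-0.02  0.02  0.07]  after turn [-0.02  0.02  0.07]
```

```bash

python3 -m crank '[{"claw":0.4,"dx":0,"dy":0,"dz":0.08,"ax":0,"ay":0,"az":0.04},{"claw":0.4,"dx":0,"dy":0,"dz":0,"ax":0,"ay":0,"az":0}]' | tail -5
python3 -m crank '[{"claw":-0.1,"dx":0,"dy":0,"dz":0,"ax":0,"ay":0,"az":0},{"claw":-0.1,"dx":0,"dy":0,"dz":0,"ax":0,"ay":0,"az":0},{"claw":-0.1,"dx":0,"dy":0,"dz":0,"ax":0,"ay":0,"az":0},{"claw":-0.1,"dx":0,"dy":0,"dz":0,"ax":0,"ay":0,"az":0},{"claw":-0.1,"dx":0,"dy":0,"dz":-0.5,"ax":0,"ay":0,"az":0},{"claw":-0.1,"dx":0,"dy":0,"dz":-0.8,"ax":0,"ay":0,"az":0},{"claw":-0.47,"dx":0,"dy":0,"dz":-1,"ax":0,"ay":0,"az":0},{"claw":-0.47,"dx":0,"dy":0,"dz":-1,"ax":0,"ay":0,"az":0}]' | tail -5
python3 -m crank '[{"claw":-0.47,"dx":0,"dy":0,"dz":0,"ax":0,"ay":0,"az":0}]' | tail -5
python3 d.py 5 -404 190 0
```

```text
ee_pos: [0.4541, -0.0259, 0.0944]
eef_rot: [0.999, -0.052, 0.001, 0.0]
ft_force: [0.6, -0.1, -2.1]
width: 0.0377
grip_force: 40.0
ee_pos: [0.453, -0.0254, 0.1937]
eef_rot: [0.999, -0.052, 0.0, -0.0]
ft_force: [1.1, -0.0, -0.0]
width: 0.0549
grip_force: 0.0
ee_pos: [0.456, -0.0255, 0.1975]
eef_rot: [0.999, -0.052, 0.004, 0.001]
ft_force: [1.0, -0.5, -0.0]
width: 0.0594
grip_force: 0.0
t36.9 X 3.1 Y 1.2 Z 197.5 mm yaw 0.1  w 59.4 gf 0.0 F [ 1.  -0.5 -0. ] q7 -1.75 tilt [ 0.008 -0.002]
az units [ 0.01 -0.07  0.01]  shift units now [ 0.05 13.51  0.27]  after turn [ 0.06 13.51  0.25]
```

```bash

python3 -m crank '[{"claw":-0.47,"dx":0,"dy":0.9,"dz":0,"ax":0,"ay":0,"az":0},{"claw":-0.47,"dx":0,"dy":0.9,"dz":0,"ax":0,"ay":0,"az":0},{"claw":-0.47,"dx":0,"dy":0.9,"dz":0,"ax":0,"ay":0,"az":0},{"claw":-0.47,"dx":0,"dy":0.9,"dz":0,"ax":0,"ay":0,"az":0},{"claw":-0.47,"dx":0,"dy":0.9,"dz":0,"ax":0,"ay":0,"az":0},{"claw":-0.47,"dx":0,"dy":0.9,"dz":0,"ax":0,"ay":0,"az":0},{"claw":-0.47,"dx":0,"dy":0.9,"dz":0,"ax":0,"ay":0,"az":0},{"claw":-0.47,"dx":0,"dy":0.9,"dz":0,"ax":0,"ay":0,"az":0}]' | tail -5
python3 -m crank '[{"claw":-0.47,"dx":0,"dy":0.9,"dz":0,"ax":0,"ay":0,"az":0},{"claw":-0.47,"dx":0,"dy":0.9,"dz":0,"ax":0,"ay":0,"az":0},{"claw":-0.47,"dx":0,"dy":0.9,"dz":0,"ax":0,"ay":0,"az":0},{"claw":-0.47,"dx":0,"dy":0.9,"dz":0,"ax":0,"ay":0,"az":0},{"claw":-0.47,"dx":0,"dy":0.9,"dz":0,"ax":0,"ay":0,"az":0},{"claw":-0.47,"dx":0,"dy":0.9,"dz":0,"ax":0,"ay":0,"az":0},{"claw":-0.47,"dx":0,"dy":0.9,"dz":0,"ax":0,"ay":0,"az":0},{"claw":-0.47,"dx":0,"dy":0,"dz":0,"ax":0,"ay":0,"az":-0.97}]' | tail -5
python3 -m crank '[{"claw":-0.47,"dx":0,"dy":0,"dz":0,"ax":0,"ay":0,"az":-0.97},{"claw":-0.47,"dx":0,"dy":0,"dz":0,"ax":0,"ay":0,"az":-0.97},{"claw":-0.47,"dx":0,"dy":0,"dz":0,"ax":0,"ay":0,"az":-0.97},{"claw":-0.47,"dx":0,"dy":0,"dz":0,"ax":0,"ay":0,"az":-0.97},{"claw":-0.47,"dx":0,"dy":0,"dz":0,"ax":0,"ay":0,"az":-0.97},{"claw":-0.47,"dx":0,"dy":0,"dz":0,"ax":0,"ay":0,"az":-0.97},{"claw":-0.47,"dx":0,"dy":0,"dz":0,"ax":0,"ay":0,"az":-0.97},{"claw":-0.47,"dx":0,"dy":0,"dz":0,"ax":0,"ay":0,"az":-0.97}]' | tail -5
python3 -m crank '[{"claw":-0.47,"dx":0,"dy":0,"dz":0,"ax":0,"ay":0,"az":-0.97},{"claw":-0.47,"dx":0,"dy":0,"dz":0,"ax":0,"ay":0,"az":-0.97},{"claw":-0.47,"dx":0,"dy":0,"dz":0,"ax":0,"ay":0,"az":-0.97},{"claw":-0.47,"dx":0,"dy":0,"dz":0,"ax":0,"ay":0,"az":0}]' | tail -5
python3 d.py 5 -404 131 70
python3 - <<'E'
from h import *
s,t=r.camera("scene"),r.camera("top")
a=cv2.resize(s["color"][170:270,200:300,::-1],None,fx=4,fy=4);b=cv2.resize(t["color"][165:265,190:290,::-1],None,fx=4,fy=4);cv2.imwrite("pics/k.png",np.hstack([a,b]))
E
```

```text
ee_pos: [0.4305, -0.242, 0.1925]
eef_rot: [0.999, -0.052, 0.0, 0.0]
ft_force: [1.3, -0.1, -0.3]
width: 0.0638
grip_force: 0.0
ee_pos: [0.4087, -0.4344, 0.1915]
eef_rot: [1.0, -0.006, 0.0, 0.0]
ft_force: [-1.2, -0.4, 0.3]
width: 0.0637
grip_force: 0.0
ee_pos: [0.4112, -0.4287, 0.1923]
eef_rot: [0.918, 0.396, 0.0, 0.0]
ft_force: [-0.2, 0.5, 0.8]
width: 0.0643
grip_force: 0.0
ee_pos: [0.4111, -0.4287, 0.1922]
eef_rot: [0.847, 0.531, 0.0, 0.0]
ft_force: [-0.1, -0.5, 0.3]
width: 0.0641
grip_force: 0.0
t39.2 X 0.6 Y -404.6 Z 192.2 mm yaw 70.1  w 64.1 gf 0.0 F [-0.1 -0.5  0.3] q7 -0.04 tilt [0.001 0.   ]
az units [ 0.01 -0.01  0.02]  shift units now [0.07 0.13 2.04]  after turn [0.07 0.13 2.04]
```

View pics/k.png

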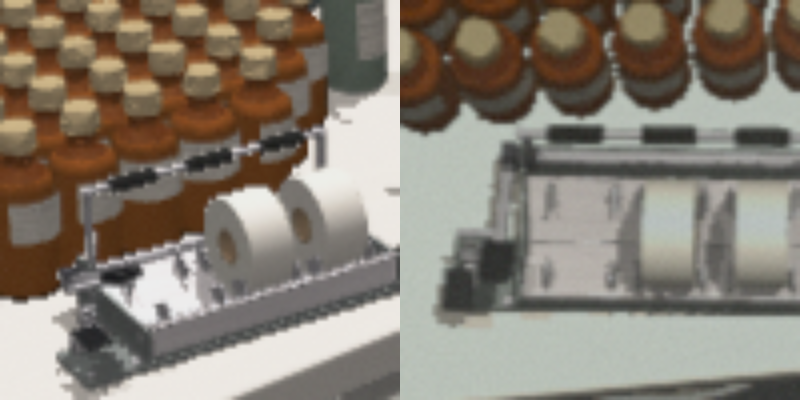

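Two rolls are standing square in lanes 2 and 3 (top crop columns 668 and 765). Next is roll 3.

```bash

python3 -m crank '[{"claw":-0.47,"dx":0.07,"dy":0.13,"dz":0.6,"ax":0,"ay":0,"az":0},{"claw":-0.47,"dx":0,"dy":0,"dz":0.5,"ax":0,"ay":0,"az":0},{"claw":-0.47,"dx":0,"dy":0,"dz":0.4,"ax":0,"ay":0,"az":0},{"claw":-0.47,"dx":0,"dy":0,"dz":0.3,"ax":0,"ay":0,"az":0},{"claw":-0.47,"dx":0,"dy":0,"dz":0.2,"ax":0,"ay":0,"az":0},{"claw":-0.47,"dx":0,"dy":0,"dz":0.04,"ax":0,"ay":0,"az":0},{"claw":0.4,"dx":0,"dy":0,"dz":0,"ax":0,"ay":0,"az":0},{"claw":0.4,"dx":0,"dy":0,"dz":0,"ax":0,"ay":0,"az":0}]' 40 | tail -5
python3 -m crank '[{"claw":0.4,"dx":0,"dy":0,"dz":0,"ax":0,"ay":0,"az":0},{"claw":0.4,"dx":0,"dy":0,"dz":0,"ax":0,"ay":0,"az":0},{"claw":0.4,"dx":0,"dy":0,"dz":0,"ax":0,"ay":0,"az":0},{"claw":0.4,"dx":0,"dy":0,"dz":0,"ax":0,"ay":0,"az":0}]' 40 | tail -5
python3 d.py 5 -404 143.5 70
python3 -m crank '[{"claw":0.4,"dx":0,"dy":0,"dz":-0.2,"ax":0,"ay":0,"az":0},{"claw":0.4,"dx":0,"dy":0,"dz":-0.23,"ax":0,"ay":0,"az":0},{"claw":0.4,"dx":0,"dy":0,"dz":0,"ax":0,"ay":0,"az":0},{"claw":0.4,"dx":0,"dy":0,"dz":0,"ax":0,"ay":0,"az":0}]' | tail -5
python3 d.py 5 -404 143.5 70
```

```text
ee_pos: [0.416, -0.4286, 0.1321]
eef_rot: [0.849, 0.529, 0.001, 0.001]
ft_force: [0.2, 0.2, -0.5]
width: 0.0573
grip_force: 0.0
ee_pos: [0.4158, -0.4286, 0.1319]
eef_rot: [0.849, 0.529, 0.0, 0.001]
ft_force: [-0.8, 0.3, 2.2]
width: 0.0375
grip_force: 40.0
t40.4 X 5.2 Y -403.9 Z 131.9 mm yaw 69.9  w 37.5 gf 40.0 F [-0.8  0.3  2.2] q7 -0.09 tilt [ 0.001 -0.001]
az units [ 0.01 -0.   -0.02]  shift units now [-0.   -0.01 -0.39]  after turn [-0.   -0.01 -0.39]
ee_pos: [0.416, -0.4287, 0.1451]
eef_rot: [0.849, 0.529, 0.001, 0.001]
ft_force: [-0.8, -0.3, -1.7]
width: 0.0375
grip_force: 40.0
t40.7 X 5.5 Y -404.0 Z 145.1 mm yaw 69.9  w 37.5 gf 40.0 F [-0.8 -0.3 -1.7] q7 -0.08 tilt [ 0.002 -0.001]
az units [ 0.02  0.   -0.02]  shift units now [-0.   -0.02  0.05]  after turn [-0.   -0.01  0.05]
```

```bash

python3 -m crank '[{"claw":0.4,"dx":0,"dy":-0.3,"dz":0,"ax":0,"ay":0,"az":0},{"claw":0.4,"dx":0,"dy":-0.4,"dz":0,"ax":0,"ay":0,"az":0},{"claw":0.4,"dx":0,"dy":-0.5,"dz":0,"ax":0,"ay":0,"az":0},{"claw":0.4,"dx":0,"dy":-0.6,"dz":0,"ax":0,"ay":0,"az":0},{"claw":0.4,"dx":0,"dy":-0.6,"dz":0,"ax":0,"ay":0,"az":0},{"claw":0.4,"dx":0,"dy":-0.2,"dz":-0.4,"ax":0,"ay":0,"az":0},{"claw":0.4,"dx":0,"dy":0,"dz":-0.8,"ax":0,"ay":0,"az":0},{"claw":0.4,"dx":0,"dy":0,"dz":-0.8,"ax":0,"ay":0,"az":0}]' | tail -5
python3 -m crank '[{"claw":0.4,"dx":0,"dy":0,"dz":0,"ax":0,"ay":0,"az":0}]' | tail -5
python3 d.py 0 68 200 70
```

```text
ee_pos: [0.344, -0.3933, 0.2042]
eef_rot: [0.849, 0.529, -0.0, -0.001]
ft_force: [1.0, -0.7, -1.0]
width: 0.0375
grip_force: 40.0
ee_pos: [0.3465, -0.3948, 0.208]
eef_rot: [0.849, 0.529, 0.0, 0.003]
ft_force: [0.5, -0.1, -1.0]
width: 0.0371
grip_force: 40.0
t41.4 X -67.2 Y -377.6 Z 208.0 mm yaw 69.8  w 37.1 gf 40.0 F [ 0.5 -0.1 -1. ] q7 0.07 tilt [ 0.003 -0.004]
az units [ 0.05  0.02 -0.03]  shift units now [14.72 -3.01  0.22]  after turn [14.72 -2.97  0.27]
```

```bash

python3 -m crank '[{"claw":0.4,"dx":0.82,"dy":-0.17,"dz":0,"ax":0,"ay":0,"az":0},{"claw":0.4,"dx":0.82,"dy":-0.17,"dz":0,"ax":0,"ay":0,"az":0},{"claw":0.4,"dx":0.82,"dy":-0.17,"dz":0,"ax":0,"ay":0,"az":0},{"claw":0.4,"dx":0.82,"dy":-0.17,"dz":0,"ax":0,"ay":0,"az":0},{"claw":0.4,"dx":0.82,"dy":-0.17,"dz":0,"ax":0,"ay":0,"az":0},{"claw":0.4,"dx":0.82,"dy":-0.17,"dz":0,"ax":0,"ay":0,"az":0},{"claw":0.4,"dx":0.82,"dy":-0.17,"dz":0,"ax":0,"ay":0,"az":0},{"claw":0.4,"dx":0.82,"dy":-0.17,"dz":0,"ax":0,"ay":0,"az":0}]' | tail -5
python3 -m crank '[{"claw":0.4,"dx":0.82,"dy":-0.17,"dz":0,"ax":0,"ay":0,"az":0},{"claw":0.4,"dx":0.82,"dy":-0.17,"dz":0,"ax":0,"ay":0,"az":0},{"claw":0.4,"dx":0.82,"dy":-0.17,"dz":0,"ax":0,"ay":0,"az":0},{"claw":0.4,"dx":0.82,"dy":-0.17,"dz":0,"ax":0,"ay":0,"az":0},{"claw":0.4,"dx":0.82,"dy":-0.17,"dz":0,"ax":0,"ay":0,"az":0},{"claw":0.4,"dx":0.82,"dy":-0.17,"dz":0,"ax":0,"ay":0,"az":0},{"claw":0.4,"dx":0.82,"dy":-0.17,"dz":0,"ax":0,"ay":0,"az":0},{"claw":0.4,"dx":0.82,"dy":-0.17,"dz":0,"ax":0,"ay":0,"az":0}]' | tail -5
python3 -m crank '[{"claw":0.4,"dx":0.8,"dy":-0.15,"dz":0,"ax":0,"ay":0,"az":0},{"claw":0.4,"dx":0.8,"dy":-0.15,"dz":0,"ax":0,"ay":0,"az":0},{"claw":0.4,"dx":0,"dy":0,"dz":0,"ax":0,"ay":0,"az":0.9},{"claw":0.4,"dx":0,"dy":0,"dz":0,"ax":0,"ay":0,"az":0.9},{"claw":0.4,"dx":0,"dy":0,"dz":0,"ax":0,"ay":0,"az":0.9},{"claw":0.4,"dx":0,"dy":0,"dz":0,"ax":0,"ay":0,"az":0.9},{"claw":0.4,"dx":0,"dy":0,"dz":0,"ax":0,"ay":0,"az":0.9},{"claw":0.4,"dx":0,"dy":0,"dz":0,"ax":0,"ay":0,"az":0.9}]' | tail -5
python3 -m crank '[{"claw":0.4,"dx":0,"dy":0,"dz":0,"ax":0,"ay":0,"az":0.9},{"claw":0.4,"dx":0,"dy":0,"dz":0,"ax":0,"ay":0,"az":0.9},{"claw":0.4,"dx":0,"dy":0,"dz":0,"ax":0,"ay":0,"az":0.9},{"claw":0.4,"dx":0,"dy":0,"dz":0,"ax":0,"ay":0,"az":0.9},{"claw":0.4,"dx":0,"dy":0,"dz":0,"ax":0,"ay":0,"az":0.9},{"claw":0.4,"dx":0,"dy":0,"dz":0,"ax":0,"ay":0,"az":0.9},{"claw":0.4,"dx":0,"dy":0,"dz":0,"ax":0,"ay":0,"az":0.87},{"claw":0.4,"dx":0,"dy":0,"dz":0,"ax":0,"ay":0,"az":0}]' | tail -5
python3 d.py 0 68 95 0
```

```text
ee_pos: [0.3951, -0.1981, 0.2034]
eef_rot: [0.849, 0.529, -0.0, -0.0]
ft_force: [-0.1, 0.2, -1.2]
width: 0.0371
grip_force: 40.0
ee_pos: [0.4452, -0.0043, 0.2037]
eef_rot: [0.849, 0.528, -0.001, 0.001]
ft_force: [0.1, -0.1, -0.3]
width: 0.0377
grip_force: 40.0
ee_pos: [0.4581, 0.0421, 0.2036]
eef_rot: [0.963, 0.269, -0.0, 0.0]
ft_force: [0.4, 0.4, -1.9]
width: 0.0375
grip_force: 40.0
ee_pos: [0.4582, 0.042, 0.2037]
eef_rot: [0.998, -0.056, 0.0, 0.0]
ft_force: [-0.2, -0.5, -1.7]
width: 0.0377
grip_force: 40.0
t44.1 X -1.8 Y 68.5 Z 203.7 mm yaw -0.4  w 37.7 gf 40.0 F [-0.2 -0.5 -1.7] q7 -1.93 tilt [ 0.    -0.001]
az units [ 0.01 -0.   -0.07]  shift units now [0.06 0.01 3.62]  after turn [0.06 0.02 3.62]
```

```bash

python3 -m crank '[{"claw":0.4,"dx":0.05,"dy":0.02,"dz":0.85,"ax":0,"ay":0,"az":-0.06},{"claw":0.4,"dx":0,"dy":0,"dz":0.85,"ax":0,"ay":0,"az":0},{"claw":0.4,"dx":0,"dy":0,"dz":0.85,"ax":0,"ay":0,"az":0},{"claw":0.4,"dx":0,"dy":0,"dz":0.4,"ax":0,"ay":0,"az":0},{"claw":0.4,"dx":0,"dy":0,"dz":0.3,"ax":0,"ay":0,"az":0},{"claw":0.4,"dx":0,"dy":0,"dz":0.2,"ax":0,"ay":0,"az":0},{"claw":0.4,"dx":0,"dy":0,"dz":0.15,"ax":0,"ay":0,"az":0},{"claw":0.4,"dx":0,"dy":0,"dz":0,"ax":0,"ay":0,"az":0}]' | tail -5
python3 d.py 0 68 94 0
```

```text
ee_pos: [0.4605, 0.0414, 0.0965]
eef_rot: [0.999, -0.05, 0.001, 0.0]
ft_force: [0.3, -0.0, -1.6]
width: 0.0374
grip_force: 40.0
t44.8 X 0.6 Y 68.2 Z 96.5 mm yaw 0.2  w 37.4 gf 40.0 F [ 0.3 -0.  -1.6] q7 -2.10 tilt [ 0.001 -0.   ]
az units [ 0.   -0.01  0.04]  shift units now [-0.02  0.01  0.08]  after turn [-0.02  0.01  0.08]
```

```bash

python3 -m crank '[{"claw":0.4,"dx":0,"dy":0,"dz":0.09,"ax":0,"ay":0,"az":0.03},{"claw":0.4,"dx":0,"dy":0,"dz":0,"ax":0,"ay":0,"az":0}]' | tail -5
python3 -m crank '[{"claw":-0.1,"dx":0,"dy":0,"dz":0,"ax":0,"ay":0,"az":0},{"claw":-0.1,"dx":0,"dy":0,"dz":0,"ax":0,"ay":0,"az":0},{"claw":-0.1,"dx":0,"dy":0,"dz":0,"ax":0,"ay":0,"az":0},{"claw":-0.1,"dx":0,"dy":0,"dz":0,"ax":0,"ay":0,"az":0},{"claw":-0.1,"dx":0,"dy":0,"dz":-0.5,"ax":0,"ay":0,"az":0},{"claw":-0.1,"dx":0,"dy":0,"dz":-0.8,"ax":0,"ay":0,"az":0},{"claw":1,"dx":0,"dy":0,"dz":-0.8,"ax":0,"ay":0,"az":0},{"claw":1,"dx":0,"dy":0,"dz":0,"ax":0,"ay":0,"az":0}]' 20| tail -5
python3 d.py -28 127 150 0
```

```text
ee_pos: [0.4607, 0.0414, 0.0941]
eef_rot: [0.999, -0.052, 0.001, 0.0]
ft_force: [-0.6, -0.1, -1.6]
width: 0.0369
grip_force: 40.0
ee_pos: [0.4624, 0.0422, 0.1605]
eef_rot: [0.999, -0.052, 0.003, 0.0]
ft_force: [1.8, -0.5, -0.1]
width: 0.0413
grip_force: 0.0
t45.6 X 2.4 Y 69.1 Z 160.5 mm yaw 0.1  w 41.3 gf 0.0 F [ 1.8 -0.5 -0.1] q7 -2.00 tilt [ 0.006 -0.001]
az units [ 0.   -0.06  0.01]  shift units now [-1.01 -1.93  0.34]  after turn [-1.01 -1.93  0.35]
```

```bash

python3 -m crank '[{"claw":1,"dx":0,"dy":0.95,"dz":-0.1,"ax":0,"ay":0,"az":0},{"claw":1,"dx":0,"dy":0.95,"dz":-0.1,"ax":0,"ay":0,"az":0},{"claw":1,"dx":0,"dy":0.95,"dz":-0.1,"ax":0,"ay":0,"az":0},{"claw":1,"dx":0,"dy":0.95,"dz":-0.1,"ax":0,"ay":0,"az":0},{"claw":1,"dx":0,"dy":0.95,"dz":0,"ax":0,"ay":0,"az":0},{"claw":1,"dx":0,"dy":0.95,"dz":0,"ax":0,"ay":0,"az":0},{"claw":1,"dx":0,"dy":0.95,"dz":0,"ax":0,"ay":0,"az":0},{"claw":1,"dx":0,"dy":0.95,"dz":0,"ax":0,"ay":0,"az":0}]' | tail -5
python3 -m crank '[{"claw":1,"dx":0,"dy":0.95,"dz":0,"ax":0,"ay":0,"az":0},{"claw":1,"dx":0,"dy":0.95,"dz":0,"ax":0,"ay":0,"az":0},{"claw":1,"dx":0,"dy":0.95,"dz":0,"ax":0,"ay":0,"az":0},{"claw":1,"dx":0,"dy":0.95,"dz":0,"ax":0,"ay":0,"az":0},{"claw":1,"dx":0,"dy":0,"dz":0,"ax":0,"ay":0,"az":0}]' | tail -5
python3 d.py -28 127 150 0
python3 - <<'E'
from h import *
s,t=r.camera("scene"),r.camera("top")
a=cv2.resize(s["color"][180:260,200:300,::-1],None,fx=4,fy=4);b=cv2.resize(t["color"][170:250,85:285,::-1],None,fx=4,fy=4)
o=np.zeros((600,800,3),np.uint8);o[:320]=b;o[320:,:400]=a[20:300];cv2.imwrite("pics/l.png",o)
E
```

```text
ee_pos: [0.4361, -0.1868, 0.1686]
eef_rot: [0.999, -0.052, 0.0, 0.0]
ft_force: [1.0, 0.5, 0.3]
width: 0.0008
grip_force: 0.0
ee_pos: [0.4227, -0.3046, 0.1679]
eef_rot: [0.998, -0.056, 0.0, 0.0]
ft_force: [-0.9, -0.7, 0.1]
width: 0.0006
grip_force: 0.0
t46.7 X -0.8 Y -280.0 Z 167.9 mm yaw -0.4  w 0.6 gf 0.0 F [-0.9 -0.7  0.1] q7 -1.34 tilt [ 0.    -0.001]
az units [ 0.01 -0.01 -0.07]  shift units now [ -1.   -13.56   0.59]  after turn [ -0.91 -13.57   0.6 ]
```

View pics/l.png

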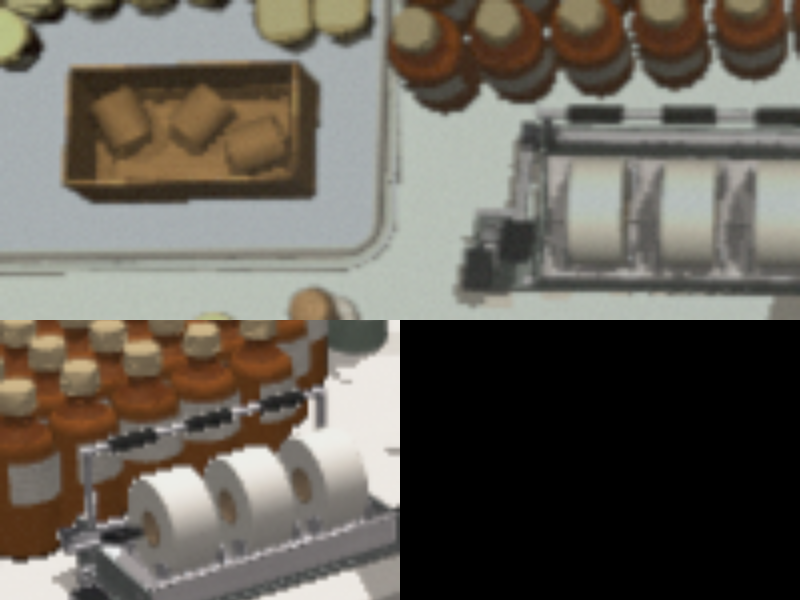

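All three cores lie in the carton (top: 122,120; 202,118; 257,145). The three rolls stand in their lanes, evenly spaced, with the lever still up.

```bash
python3 - <<'E'
from h import *
from scipy.spatial.transform import Rotation as Ro
s=r.camera("scene");D=Ro.from_euler('z',-6,degrees=True);O=np.array([.4528,-.0263,0])
for Y,p in((.087,(151,527)),(.019,(227,506)),(-.049,(303,485))):
    print((200+p[0]/4,180+(p[1]-300)/4),proj(s,D.apply([0,Y,.056])+O).round(1))
E
python3 -m crank '[{"claw":1,"dx":-0.06,"dy":-0.85,"dz":0,"ax":0,"ay":0,"az":-0.07},{"claw":1,"dx":-0.06,"dy":-0.85,"dz":0,"ax":0,"ay":0,"az":0},{"claw":1,"dx":-0.06,"dy":-0.85,"dz":0,"ax":0,"ay":0,"az":0},{"claw":1,"dx":-0.06,"dy":-0.85,"dz":0,"ax":0,"ay":0,"az":0},{"claw":1,"dx":-0.06,"dy":-0.85,"dz":0,"ax":0,"ay":0,"az":0},{"claw":1,"dx":-0.06,"dy":-0.85,"dz":0,"ax":0,"ay":0,"az":0},{"claw":1,"dx":-0.06,"dy":-0.85,"dz":0,"ax":0,"ay":0,"az":0},{"claw":1,"dx":-0.06,"dy":-0.85,"dz":0,"ax":0,"ay":0,"az":0}]' | tail -5
python3 -m crank '[{"claw":1,"dx":-0.06,"dy":-0.85,"dz":0,"ax":0,"ay":0,"az":0},{"claw":1,"dx":-0.06,"dy":-0.85,"dz":0,"ax":0,"ay":0,"az":0},{"claw":1,"dx":-0.06,"dy":-0.85,"dz":0,"ax":0,"ay":0,"az":0},{"claw":1,"dx":-0.06,"dy":-0.85,"dz":0,"ax":0,"ay":0,"az":0},{"claw":1,"dx":-0.06,"dy":-0.85,"dz":0,"ax":0,"ay":0,"az":0},{"claw":1,"dx":-0.06,"dy":-0.85,"dz":0,"ax":0,"ay":0,"az":0},{"claw":1,"dx":-0.06,"dy":-0.85,"dz":0,"ax":0,"ay":0,"az":0},{"claw":1,"dx":-0.06,"dy":-0.82,"dz":0,"ax":0,"ay":0,"az":0}]' | tail -5
python3 -m crank '[{"claw":1,"dx":0,"dy":0,"dz":0,"ax":0,"ay":0,"az":0}]' | tail -5
python3 d.py -28 126 95 0
```

```text
(237.75, 236.75) [237.2 237.2]
(256.75, 231.5) [256.4 231.7]
(275.75, 226.25) [274.9 226.3]
ee_pos: [0.4299, -0.0917, 0.1685]
eef_rot: [0.999, -0.047, 0.0, 0.001]
ft_force: [1.0, 0.0, 1.0]
width: 0.0003
grip_force: 0.0
ee_pos: [0.4348, 0.1115, 0.1686]
eef_rot: [0.999, -0.048, 0.001, 0.001]
ft_force: [0.5, -0.4, -0.7]
width: 0.0007
grip_force: 0.0
ee_pos: [0.4344, 0.1153, 0.1689]
eef_rot: [0.999, -0.044, 0.001, -0.001]
ft_force: [-0.4, 0.7, 0.3]
width: 0.0007
grip_force: 0.0
t48.2 X -33.1 Y 138.9 Z 168.9 mm yaw 0.9  w 0.7 gf 0.0 F [-0.4  0.7  0.3] q7 -2.12 tilt [0.002 0.001]
az units [-0.01 -0.02  0.15]  shift units now [0.16 0.44 2.46]  after turn [0.17 0.43 2.46]
```

```bash

python3 -m crank '[{"claw":1,"dx":0.1,"dy":0.43,"dz":0.6,"ax":0,"ay":0,"az":0.15},{"claw":1,"dx":0,"dy":0,"dz":0.7,"ax":0,"ay":0,"az":0},{"claw":1,"dx":0,"dy":0,"dz":0.7,"ax":0,"ay":0,"az":0},{"claw":1,"dx":0,"dy":0,"dz":0.46,"ax":0,"ay":0,"az":0},{"claw":1,"dx":0,"dy":0,"dz":0,"ax":0,"ay":0,"az":0},{"claw":1,"dx":0,"dy":0,"dz":0,"ax":0,"ay":0,"az":0}]' | tail -5
python3 d.py -29 126 95 0
```

```text
ee_pos: [0.4371, 0.0965, 0.0952]
eef_rot: [0.998, -0.056, 0.0, 0.0]
ft_force: [1.1, -1.1, 1.0]
width: 0.0004
grip_force: 0.3
t48.8 X -28.4 Y 120.5 Z 95.2 mm yaw -0.4  w 0.4 gf 0.3 F [ 1.1 -1.1  1. ] q7 -2.24 tilt [ 0.001 -0.   ]
az units [ 0.   -0.01 -0.06]  shift units now [-0.02 -0.18  0.01]  after turn [-0.02 -0.18  0.01]
```

```bash

python3 -m crank '[{"claw":1,"dx":0,"dy":-0.18,"dz":0,"ax":0,"ay":0,"az":-0.06},{"claw":1,"dx":-0.05,"dy":0,"dz":0.25,"ax":0,"ay":0,"az":0},{"claw":1,"dx":-0.05,"dy":0,"dz":0.25,"ax":0,"ay":0,"az":0},{"claw":1,"dx":-0.06,"dy":0,"dz":0.25,"ax":0,"ay":0,"az":0},{"claw":1,"dx":-0.06,"dy":0,"dz":0.25,"ax":0,"ay":0,"az":0},{"claw":1,"dx":-0.06,"dy":0,"dz":0.25,"ax":0,"ay":0,"az":0},{"claw":1,"dx":-0.03,"dy":0,"dz":0.2,"ax":0,"ay":0,"az":0},{"claw":1,"dx":0,"dy":0,"dz":0,"ax":0,"ay":0,"az":0}]' | tail -5
python3 d.py -39 126 46 0
python3 -m crank '[{"claw":1,"dx":0,"dy":0,"dz":0.1,"ax":0,"ay":0,"az":0},{"claw":1,"dx":0,"dy":0,"dz":0.05,"ax":0,"ay":0,"az":0},{"claw":1,"dx":0,"dy":0,"dz":0,"ax":0,"ay":0,"az":0}]' | tail -5
python3 d.py -39 126 46 0
```

```text
ee_pos: [0.4294, 0.1035, 0.0519]
eef_rot: [0.999, -0.053, 0.002, -0.0]
ft_force: [0.2, -0.5, 0.3]
width: 0.0005
grip_force: 0.0
t49.4 X -36.8 Y 126.6 Z 51.9 mm yaw -0.0  w 0.5 gf 0.0 F [ 0.2 -0.5  0.3] q7 -2.33 tilt [0.003 0.   ]
az units [-0.01 -0.03 -0.01]  shift units now [-0.07  0.02  0.2 ]  after turn [-0.07  0.02  0.2 ]
ee_pos: [0.4291, 0.1034, 0.0477]
eef_rot: [0.999, -0.053, 0.001, -0.0]
ft_force: [-4.6, 1.1, 10.7]
width: 0.0002
grip_force: 5.6
t49.7 X -37.1 Y 126.5 Z 47.7 mm yaw -0.1  w 0.2 gf 5.6 F [-4.6  1.1 10.7] q7 -2.34 tilt [0.002 0.   ]
az units [-0.   -0.02 -0.01]  shift units now [-0.06  0.02  0.06]  after turn [-0.06  0.02  0.06]
```

```bash

python3 -m crank '[{"claw":1,"dx":0,"dy":0,"dz":0.06,"ax":0,"ay":0,"az":0},{"claw":1,"dx":0,"dy":0,"dz":0,"ax":0,"ay":0,"az":0},{"claw":1,"dx":0,"dy":0,"dz":0,"ax":0,"ay":0,"az":0}]' | tail -5
python3 d.py -39 126 46 0
python3 -m crank '[{"claw":1,"dx":0,"dy":0,"dz":-0.3,"ax":0,"ay":0,"az":0},{"claw":1,"dx":0,"dy":0,"dz":-0.6,"ax":0,"ay":0,"az":0},{"claw":1,"dx":0,"dy":0,"dz":-0.9,"ax":0,"ay":0,"az":0},{"claw":1,"dx":0,"dy":0,"dz":-0.9,"ax":0,"ay":0,"az":0},{"claw":1,"dx":0,"dy":0.9,"dz":-0.9,"ax":0,"ay":0,"az":0},{"claw":1,"dx":0,"dy":0.9,"dz":0,"ax":0,"ay":0,"az":0},{"claw":1,"dx":0,"dy":0.9,"dz":0,"ax":0,"ay":0,"az":0},{"claw":1,"dx":0,"dy":0.9,"dz":0,"ax":0,"ay":0,"az":0}]' | tail -5
python3 -m crank '[{"claw":1,"dx":0,"dy":0.9,"dz":0,"ax":0,"ay":0,"az":0},{"claw":1,"dx":0,"dy":0.9,"dz":0,"ax":0,"ay":0,"az":0},{"claw":1,"dx":0,"dy":0.9,"dz":0,"ax":0,"ay":0,"az":0},{"claw":1,"dx":0,"dy":0.9,"dz":0,"ax":0,"ay":0,"az":0},{"claw":1,"dx":0,"dy":0.9,"dz":0,"ax":0,"ay":0,"az":0},{"claw":1,"dx":0,"dy":0.9,"dz":0,"ax":0,"ay":0,"az":0},{"claw":1,"dx":0,"dy":0.9,"dz":0,"ax":0,"ay":0,"az":0},{"claw":1,"dx":0,"dy":0,"dz":0,"ax":0,"ay":0,"az":0}]' | tail -5
python3 -m crank '[{"claw":1,"dx":0,"dy":0.9,"dz":0,"ax":0,"ay":0,"az":0},{"claw":1,"dx":0,"dy":0.9,"dz":0,"ax":0,"ay":0,"az":0},{"claw":1,"dx":0,"dy":0,"dz":0,"ax":0,"ay":0,"az":0}]' | tail -5
python3 d.py -28 126 95 0
python3 - <<'E'
from h import *
s,t=r.camera("scene"),r.camera("top")
a=cv2.resize(s["color"][180:260,200:300,::-1],None,fx=4,fy=4);b=cv2.resize(t["color"][170:250,85:285,::-1],None,fx=4,fy=4)
o=np.zeros((600,800,3),np.uint8);o[:320]=b;o[320:,:400]=a[20:300];cv2.imwrite("pics/m.png",o)
E
```

```text
ee_pos: [0.429, 0.1034, 0.046]
eef_rot: [0.999, -0.053, 0.001, -0.0]
ft_force: [-4.4, 0.8, 12.4]
width: 0.0005
grip_force: 5.9
t49.9 X -37.2 Y 126.5 Z 46.0 mm yaw -0.1  w 0.5 gf 5.9 F [-4.4  0.8 12.4] q7 -2.34 tilt [ 0.002 -0.   ]
az units [-0.   -0.02 -0.01]  shift units now [-0.06  0.02  0.  ]  after turn [-0.06  0.02  0.  ]
ee_pos: [0.4181, 0.0004, 0.1475]
eef_rot: [0.999, -0.053, 0.001, 0.001]
ft_force: [0.9, -0.3, 0.0]
width: 0.0006
grip_force: 0.0
ee_pos: [0.3969, -0.1912, 0.1471]
eef_rot: [0.998, -0.056, 0.001, 0.0]
ft_force: [-0.5, -0.4, -0.6]
width: 0.0004
grip_force: 0.0
ee_pos: [0.3912, -0.2445, 0.1471]
eef_rot: [0.998, -0.056, 0.001, 0.0]
ft_force: [0.5, 0.2, -0.4]
width: 0.0006
grip_force: 0.0
t51.5 X -38.5 Y -223.4 Z 147.1 mm yaw -0.4  w 0.6 gf 0.0 F [ 0.5  0.2 -0.4] q7 -1.33 tilt [ 0.002 -0.001]
az units [ 0.01 -0.02 -0.07]  shift units now [  0.26 -11.65   1.73]  after turn [  0.35 -11.65   1.74]
```

View pics/m.png

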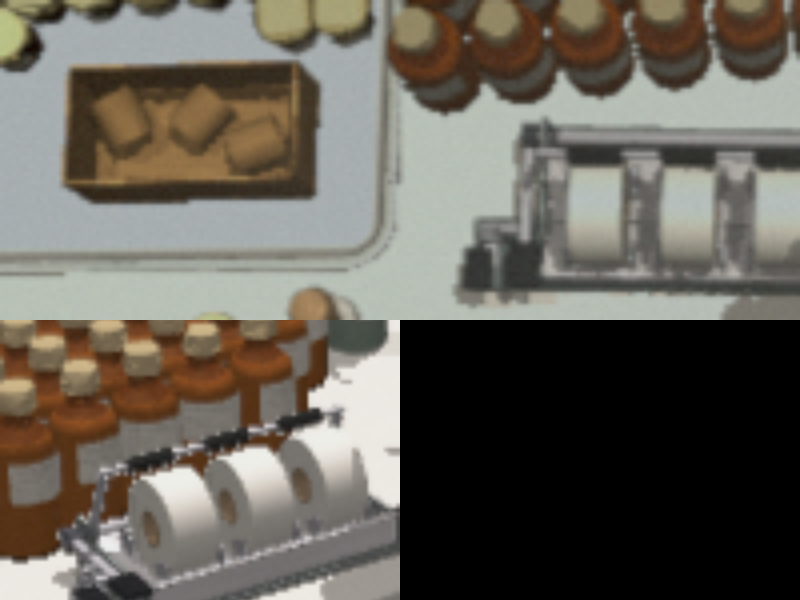

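The lever stays down by itself: the pad at (520,262) is where it was when latched at the start, and the bar lies over the rolls. The cores are still in the carton, so I'm handing in.

```bash
python3 -c "
from bench import r
print(r.close_job())"
```

```text
the job is handed in; nothing more can be done
None
```

The job is handed in: all three cores are in the carton, all three rolls lie home in their lanes, and the lever stays down on its catch with the keeper bar over the rolls; no verdict came back.

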